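# Put away the mixing bowls and spice tins

## Task

Tidy the worktop after baking: nest the three loose bowls in size order, one inside the other, in the largest bowl, which stays in the round tray, and stand all the spice tins upright in the wooden rack, one to a pocket. Fill the rack one pocket after another from the tall end board on, tallest tin first and then in falling height, skipping no pocket (with three tins the last pocket stays empty). Do not knock over or push about the mugs, shakers and spoon.

Things in the scene. Friction and masses are not known exactly. Their poses are not given: they have to be found in the camera images.
- tray: round dark-wood tray fixed to the worktop, 210 mm outside diameter, inner diameter 194 mm, floor 8 mm thick, raised edge 26 mm high; origin at the centre of its underside
- bowl_a: largest bowl, standing loose in the tray: white stoneware, straight sides, outside diameter 156 mm, wall 7 mm, 64 mm high, inner floor 14 mm above the underside; origin at the centre of the underside, z up through the mouth
- bowl_b: second largest bowl: white stoneware, straight sides, outside diameter 120 mm, wall 7 mm, 63 mm high, inner floor 14 mm above the underside; origin at the centre of the underside, z up through the mouth
- bowl_c: third largest bowl: white stoneware, straight sides, outside diameter 88 mm, wall 7 mm, 62 mm high, inner floor 14 mm above the underside; origin at the centre of the underside, z up through the mouth
- bowl_d: smallest bowl: white stoneware, straight sides, outside diameter 60 mm, wall 7 mm, 61 mm high, inner floor 14 mm above the underside; origin at the centre of the underside, z up through the mouth
- tin_a: round steel spice tin with a black lid of the same width, diameter 52 mm, 120 mm tall with lid; may be absent; origin at the centre of the underside, z up
- tin_b: round steel spice tin with a black lid of the same width, diameter 52 mm, 104 mm tall with lid; may be absent; origin at the centre of the underside, z up
- tin_c: round steel spice tin with a black lid of the same width, diameter 52 mm, 88 mm tall with lid; may be absent; origin at the centre of the underside, z up
- tin_d: round steel spice tin with a black lid of the same width, diameter 52 mm, 72 mm tall with lid; may be absent; origin at the centre of the underside, z up
- rack: pale wooden rack fixed to the worktop, 78 mm (its x) by 300 mm (its y); four open pockets in a row along y, each 66 mm by 67.5 mm inside; walls and dividers 36 mm high and 6 mm thick, but the end board at its +y end stands 85 mm high; origin at the centre of the underside
- pocket1 (a point): centre of the floor of pocket 1 of the rack (6 mm above the worktop), counted from the tall end board; axes as the rack's
- pocket2 (a point): centre of the floor of pocket 2 of the rack (6 mm above the worktop), counted from the tall end board; axes as the rack's
- pocket3 (a point): centre of the floor of pocket 3 of the rack (6 mm above the worktop), counted from the tall end board; axes as the rack's
- pocket4 (a point): centre of the floor of pocket 4 of the rack (6 mm above the worktop), counted from the tall end board; axes as the rack's
- salt: salt shaker, glass with a steel top, 42 mm across, 78 mm tall, bystander; origin at the centre of the underside
- pepper: pepper shaker, dark wood with a steel top, 42 mm across, 78 mm tall, bystander; origin at the centre of the underside
- mug1: white mug, 82 mm across without its handle, 92 mm high, bystander; origin at the centre of the underside
- mug2: white mug, 82 mm across without its handle, 92 mm high, bystander; origin at the centre of the underside
- spoon: wooden spoon, 240 mm long, lying along its x, bystander
Mind the look-alikes: they are no part of the job. Leave any pink or purple look-alike of the tin_d alone.

How it is judged:
On the way, in this order (a step that is already met when the one before it is completed fails the run):
1. tin number 1 in height stands in pocket 1 (beside the tall end board) (((horizontal distance between tin_a and pocket1 below 0.016 m and z of tin_a in the frame of pocket1 below 0.008 m and angle between tin_a's own z axis and vertical below 0.15 rad and linear speed of tin_a below 0.05 m/s) or (horizontal distance between tin_b and pocket1 below 0.016 m and z of tin_b in the frame of pocket1 below 0.008 m and angle between tin_b's own z axis and vertical below 0.15 rad and linear speed of tin_b below 0.05 m/s))), for 0.2 s.
2. tin number 2 in height stands in pocket 2 (((horizontal distance between tin_b and pocket2 below 0.016 m and z of tin_b in the frame of pocket2 below 0.008 m and angle between tin_b's own z axis and vertical below 0.15 rad and linear speed of tin_b below 0.05 m/s) or (horizontal distance between tin_c and pocket2 below 0.016 m and z of tin_c in the frame of pocket2 below 0.008 m and angle between tin_c's own z axis and vertical below 0.15 rad and linear speed of tin_c below 0.05 m/s))), for 0.2 s.
3. tin number 3 in height stands in pocket 3 (((horizontal distance between tin_c and pocket3 below 0.016 m and z of tin_c in the frame of pocket3 below 0.008 m and angle between tin_c's own z axis and vertical below 0.15 rad and linear speed of tin_c below 0.05 m/s) or (horizontal distance between tin_d and pocket3 below 0.016 m and z of tin_d in the frame of pocket3 below 0.008 m and angle between tin_d's own z axis and vertical below 0.15 rad and linear speed of tin_d below 0.05 m/s))), for 0.2 s.
At the end, for the whole second after the job is handed in: Bowls nested upright in size order, each on the next larger one's inner floor (6 mm in height, 18 mm off centre), the largest flat in the tray; every tin upright on the floor of its own pocket (16 mm), in falling height from the tall end board, no gap (angle between each of bowl_a, bowl_b, bowl_c, bowl_d's own z axis and vertical below 0.2 rad and horizontal distance between bowl_b and bowl_a below 0.018 m and z of bowl_b in the frame of bowl_a between 0.009 and 0.021 m and horizontal distance between bowl_c and bowl_b below 0.018 m and z of bowl_c in the frame of bowl_b between 0.009 and 0.021 m and horizontal distance between bowl_d and bowl_c below 0.018 m and z of bowl_d in the frame of bowl_c between 0.009 and 0.021 m and horizontal distance between bowl_a and tray below 0.028 m and z of bowl_a in the frame of tray below 0.014 m and (horizontal distance between tin_a and pocket1 below 0.016 m and z of tin_a in the frame of pocket1 below 0.008 m and angle between tin_a's own z axis and vertical below 0.15 rad and linear speed of tin_a below 0.05 m/s) and ((horizontal distance between tin_b and pocket1 below 0.016 m and z of tin_b in the frame of pocket1 below 0.008 m and angle between tin_b's own z axis and vertical below 0.15 rad and linear speed of tin_b below 0.05 m/s) or (horizontal distance between tin_b and pocket2 below 0.016 m and z of tin_b in the frame of pocket2 below 0.008 m and angle between tin_b's own z axis and vertical below 0.15 rad and linear speed of tin_b below 0.05 m/s)) and ((horizontal distance between tin_c and pocket2 below 0.016 m and z of tin_c in the frame of pocket2 below 0.008 m and angle between tin_c's own z axis and vertical below 0.15 rad and linear speed of tin_c below 0.05 m/s) or (horizontal distance between tin_c and pocket3 below 0.016 m and z of tin_c in the frame of pocket3 below 0.008 m and angle between tin_c's own z axis and vertical below 0.15 rad and linear speed of tin_c below 0.05 m/s)) and ((horizontal distance between tin_d and pocket3 below 0.016 m and z of tin_d in the frame of pocket3 below 0.008 m and angle between tin_d's own z axis and vertical below 0.15 rad and linear speed of tin_d below 0.05 m/s) or (horizontal distance between tin_d and pocket4 below 0.016 m and z of tin_d in the frame of pocket4 below 0.008 m and angle between tin_d's own z axis and vertical below 0.15 rad and linear speed of tin_d below 0.05 m/s)) and ((horizontal distance between tin_a and pocket1 below 0.016 m and z of tin_a in the frame of pocket1 below 0.008 m and angle between tin_a's own z axis and vertical below 0.15 rad and linear speed of tin_a below 0.05 m/s) or (horizontal distance between tin_b and pocket1 below 0.016 m and z of tin_b in the frame of pocket1 below 0.008 m and angle between tin_b's own z axis and vertical below 0.15 rad and linear speed of tin_b below 0.05 m/s)) and ((horizontal distance between tin_b and pocket2 below 0.016 m and z of tin_b in the frame of pocket2 below 0.008 m and angle between tin_b's own z axis and vertical below 0.15 rad and linear speed of tin_b below 0.05 m/s) or (horizontal distance between tin_c and pocket2 below 0.016 m and z of tin_c in the frame of pocket2 below 0.008 m and angle between tin_c's own z axis and vertical below 0.15 rad and linear speed of tin_c below 0.05 m/s)) and ((horizontal distance between tin_c and pocket3 below 0.016 m and z of tin_c in the frame of pocket3 below 0.008 m and angle between tin_c's own z axis and vertical below 0.15 rad and linear speed of tin_c below 0.05 m/s) or (horizontal distance between tin_d and pocket3 below 0.016 m and z of tin_d in the frame of pocket3 below 0.008 m and angle between tin_d's own z axis and vertical below 0.15 rad and linear speed of tin_d below 0.05 m/s))); the robot touches nothing.
It fails at once if a shaker, mug or the spoon is moved more than 6 cm or a shaker or mug knocked over (distance of any of salt, pepper, mug1, mug2, spoon from where it was at the start of the episode above 0.06 m or angle between any of salt, pepper, mug1, mug2's own z axis and vertical above 0.6 rad).
Of tin_a, tin_b, tin_c, tin_d only 3 to 4 are there at a start; the rules pass over those that are not, and their reading is None.
At some moment in a run one of bowl_b, bowl_c, bowl_d may be knocked a few centimetres aside while the robot is not near it.
It also fails if it takes over 184 s, if anything falls off the work surface, if the arm or the gripper's body presses on something with over 40 N, if the wrist force passes 120 N, or if a joint passes its speed limit or range.

## Robot

A 6-joint arm with a two-finger parallel gripper is mounted at the origin on the work surface. World frame = base frame: x ahead of the robot, y to its left, z up, the work surface at z = 0. Lengths are in m, angles in rad, forces in N, time in s.
With the tool pointing down it reaches from about 0.275 to 0.875 m from the base axis. Payload 12.5 kg.
Tool frame: the origin (TCP) lies between the finger pads; the fingertips stand 25 mm ahead of it and the grasp point (between the pads) lies 6 mm ahead of it; z points along the fingers, y is the line along which they close (so a half turn about z gives the same grasp; the last joint's range is limited). The gripper opens to 85 mm and grips with 20 to 120 N. Pads are 22 mm wide; open, the fingers measure 114 mm over their backs; the gripper's body (76 mm by 85 mm) begins 54 mm behind the grasp point. The pads swing forward as they close: fully open they stand 13 mm farther back than shut.
Start: joints at [1.039, 0.351, 1.652, -0, 1.139, -0.085], TCP at [0.238, 0.496, 0.256] pointing down, gripper open.
Joint ranges: [-2.75, 2.75], [-0.79, 2.1], [0.01, 2.65], [-1.57, 4.71], [0.07, 3.14], [-2.87, 2.87]. Speed limits (rad/s): [2.22, 2.22, 2.79, 3.14, 3.14, 3.14].

## Interface

Orientations are given as a 3x3 rotation matrix whose columns are the frame's x, y, z axes.
In Python, from workcell import robot gives the robot as it stands.
- The arm moves only by the shell command python3 -m handwheel 'ROWS' [FORCE]. ROWS is JSON, a list of rows, each an object of numbers: "tx", "ty", "tz": the shift along the tool's x, y, z scaled (see below); "roll": the turn about the tool's z scaled (see below); "grip": the closure, from -1 (fully open) to 1 (shut). A call has 1 to 12 rows; each row shifts and turns the commanded pose from where the row before left it, along the tool's axes as they then stand; what a row does not reach is not made up. The controller multiplies each number of a shift by 2.5 cm and each number of a turn by 8 degrees. A row lasts 1/10 s, in which the tool goes at most 50 mm and 8.59 degrees, less where a joint would pass 70% of its speed; a pose out of reach is approached as far as the arm can. A call with a number of a shift or a turn outside -1 to 1 is refused whole. A call with a gripper value outside its range is refused whole. The fingers move at their own pace and stop on an object; FORCE is the grip in N (left out, the last holds). Time passes only in rows, so rows that do not move let the fingers close. It gives the time, the measured TCP pose, the force, the opening and the grip force at its end, in the units of the state.
- robot.sense(): the state, without advancing time (a new reading comes with each control period).
- robot.read_camera(name): name is "scene" or "side" or "wrist"; returns (picture, depth): 400x640x3 uint8, blue, green, red; 400x640 float32, m along the optical axis (not along the pixel's ray), 0 where there is no reading.
- robot.calibration(name): a dict with "fovy" (degrees; the focal length in pixels is half the picture's height over the tangent of half this angle, whatever the lens; pixels are square), "cx", "cy" (the principal point, pixels), "camera_from_world" (4x4, takes a point from world to camera coordinates); the wrist camera has in their place "mount" (4x4, takes a point from camera to tool coordinates, whose origin is the TCP and whose axes are the flange's). Camera axes: x right, y down, z forward; pixel columns grow to the right and rows downward; lengths in m; the calibration is good to about 2 mm. A picture is of the moment at which its call begins: read the wrist's pose just before it. calibration takes no time and is no camera call.
- robot.finish_job(): hands the job in; it is judged then, once.
The state is a dict: "t": time; "joint_pos": joint angles; "joint_vel": joint speeds; "joint_efforts": joint torques, N m; "position": TCP position; "eef_rot": TCP orientation; "ft_force": force on the tool from outside, world axes, zero at the start; "torque": the same for the moment, N m; "grip_width": opening from 0.0 (shut) to 1.0 (fully open); "grasp_force": force on a finger pad.
Only numpy, scipy, OpenCV 4.12 (cv2) and the standard library are available. Lean on these libraries where they do the work, as an engineer would, in place of code of your own. Each camera call takes 0.05 s, during which the arm holds its last target. There are 200 camera calls.

## Working session

There is one attempt and no reset: what is moved stays moved. The work goes in short steps, Python scripts to look and compute and a shell command to move; the robot and the scene stay as the last step left them, time stands still between calls to the robot, and variables do not carry over. Pictures are saved under pics/ and viewed, at most 14 in all, crops included, and the job is handed in when it is done.

```bash
ls; mkdir -p pics; cat > h.py <<'E'
import numpy as np, cv2
from workcell import robot
def snap(name, save=None):
    s=robot.sense(); im,d=robot.read_camera(name); c=robot.calibration(name)
    if save: cv2.imwrite('pics/'+save,im)
    return s,im,d,c
def world(s,d,c):
    f=d.shape[0]/2/np.tan(np.radians(c['fovy'])/2)
    v,u=np.mgrid[:d.shape[0],:d.shape[1]]
    cx=c.get('cx',d.shape[1]/2); cy=c.get('cy',d.shape[0]/2)
    P=np.stack([(u-cx)*d/f,(v-cy)*d/f,d,np.ones_like(d)],-1)
    if 'mount' in c:
        T=np.eye(4);T[:3,:3]=s['eef_rot'];T[:3,3]=s['position'];M=T@np.array(c['mount'])
    else: M=np.linalg.inv(np.array(c['camera_from_world']))
    W=(P@M.T)[...,:3]; W[d<=0]=np.nan
    return W
E
python3 - <<'E'
from h import *
for n in ['scene','side','wrist']:
    s,im,d,c=snap(n,n+'0.png'); print(n,c['fovy'],{k:v for k,v in c.items()}); W=world(s,d,c); np.save(n+'0.npy',W); print(np.nanpercentile(W.reshape(-1,3),[5,50,95],axis=0).round(3))
print(s)
E
```

```text
pics
scene 55.1431372080541 {'fovy': 55.1431372080541, 'cx': 322.1367946491266, 'cy': 204.28162240195348, 'camera_from_world': array([[-0.46639134,  0.88442836, -0.01629735,  0.29168441],
       [ 0.68541569,  0.34967545, -0.63869587, -0.34716838],
       [-0.55918195, -0.30905268, -0.76928667,  1.53119096],
       [ 0.        ,  0.        ,  0.        ,  1.        ]])}
[[-0.618 -1.169 -0.752]
 [ 0.572 -0.091  0.   ]
 [ 1.143  0.729  0.358]]
side 51.622171674379175 {'fovy': 51.622171674379175, 'cx': 318.48443328062166, 'cy': 192.5011310090622, 'camera_from_world': array([[ 0.77393506, -0.63326105,  0.00222785, -0.42937721],
       [-0.4261083 , -0.52336099, -0.73791937,  0.26867712],
       [ 0.46846156,  0.57015237, -0.67488521,  0.80912223],
       [ 0.        ,  0.        ,  0.        ,  1.        ]])}
[[-1.100e-02 -5.640e-01 -2.680e-01]
 [ 5.390e-01 -6.000e-02  1.000e-03]
 [ 1.506e+00  1.301e+00  2.910e-01]]
wrist 67.74725646203396 {'fovy': 67.74725646203396, 'cx': 317.7152929423155, 'cy': 199.925601299598, 'mount': array([[-3.50802874e-04, -9.62416490e-01, -2.71577570e-01,
     
[... 456 characters left out ...]
  1.13912069e+00, -8.46111899e-02]), 'joint_vel': array([-0.00045802, -0.00356328, -0.00073769,  0.00101947, -0.00105781,
       -0.00103756]), 'joint_efforts': array([ 2.09939957e-03, -5.06827033e+01, -2.91876948e+01,  3.69607073e-05,
        2.61139656e-03,  1.06993514e-05]), 'position': array([0.23749112, 0.49578267, 0.25581641]), 'eef_rot': array([[-9.01835056e-01,  4.32080141e-01, -5.32539226e-04],
       [ 4.32080460e-01,  9.01834596e-01, -9.14773449e-04],
       [ 8.50068572e-05, -1.05507456e-03, -9.99999440e-01]]), 'ft_force': array([ 0.59972201,  0.33379448, -0.20533275]), 'torque': array([-0.04118293, -0.03583198, -0.03568762]), 'grasp_force': 0.0, 'grip_width': 0.9995057201306725}
```

View pics/scene0.png

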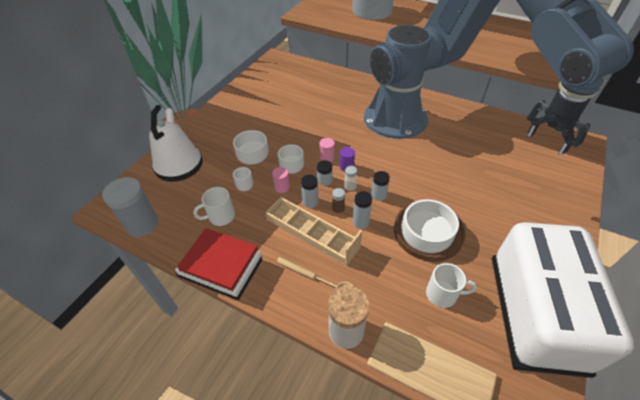

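View pics/side0.png

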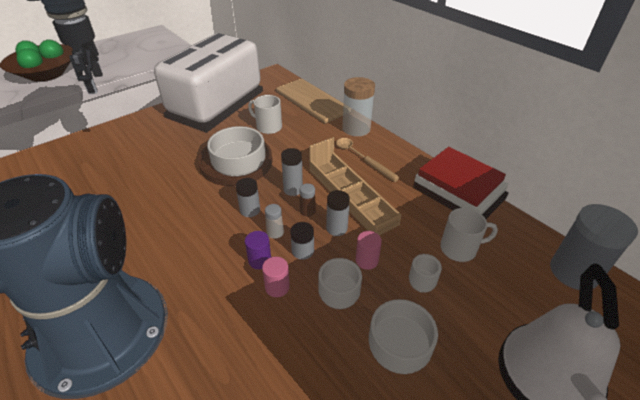

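```bash
python3 - <<'E'
from h import *
# top-down merged height + color map
for n in ['scene','side']:
    W=np.load(n+'0.npy'); im=cv2.imread(f'pics/{n}0.png')
    m=(W[...,2]>0.012)&(W[...,2]<0.2)&(W[...,0]>0.15)&(W[...,0]<1)&(abs(W[...,1])<.7)
    k,l,st,_=cv2.connectedComponentsWithStats(m.astype(np.uint8))
    print(n)
    for i in range(1,k):
        if st[i,4]<60: continue
        p=W[l==i]; print(st[i,:5], 'min',p.min(0).round(3),'max',p.max(0).round(3),'zq',np.percentile(p[:,2],[50,97]).round(3),'bgr',np.median(im[l==i],0))
E
```

```text
scene
[ 150  108   52   72 2298] min [ 0.501 -0.67   0.012] max [ 0.687 -0.509  0.199] zq [0.095 0.184] bgr [152. 155. 158.]
[233 130  36  34 887] min [ 0.375 -0.449  0.012] max [ 0.496 -0.328  0.068] zq [0.039 0.064] bgr [141. 146. 146.]
[ 301  138   34   68 1080] min [ 0.304 -0.161  0.012] max [ 0.568 -0.062  0.109] zq [0.068 0.105] bgr [107.  94. 106.]
[273 145  31  46 901] min [ 0.377 -0.273  0.012] max [ 0.555 -0.178  0.077] zq [0.047 0.073] bgr [136. 140. 147.]
[340 147  18  42 523] min [ 0.312 -0.076  0.012] max [0.438 0.018 0.082] zq [0.06  0.079] bgr [132.  82. 130.]
[233 167  21  23 366] min [ 0.55  -0.355  0.012] max [ 0.611 -0.291  0.065] zq [0.045 0.062] bgr [140. 146. 145.]
[353 171  37  56 973] min [0.381 0.068 0.012] max [0.568 0.125 0.123] zq [0.083 0.121] bgr [ 95. 101. 101.]
[ 103  178   55   58 2026] min [ 0.81  -0.57   0.012] max [ 0.913 -0.465  0.165] zq [0.131 0.161] bgr [99. 96. 94.]
[194 187  41  37 979] min [ 0.678 -0.357  0.012] max [ 0.782 -0.271  0.096] zq [0.06  0.092] bgr [139. 145. 145.]
[333 188  12  23 248] min [ 0.505 -0.013  0.012] max [0.544 0.024
[... 1882 characters left out ...]
 500   204   138   196 13633] min [ 0.501 -0.683  0.012] max [ 0.912 -0.47   0.2  ] zq [0.13  0.184] bgr [86. 88. 92.]
[290 222  24  35 703] min [ 0.403 -0.12   0.012] max [ 0.456 -0.068  0.076] zq [0.065 0.073] bgr [36. 38. 45.]
[ 245  231   44   63 1550] min [ 0.301 -0.165  0.012] max [ 0.363 -0.027  0.075] zq [0.069 0.073] bgr [114.  57. 101.]
[409 254  33  37 926] min [ 0.546 -0.356  0.012] max [ 0.606 -0.297  0.064] zq [0.044 0.061] bgr [ 95.  99. 103.]
[ 318  258   44   50 1757] min [ 0.376 -0.276  0.012] max [ 0.464 -0.188  0.065] zq [0.038 0.063] bgr [ 96. 100. 104.]
[ 369  299   69   74 3787] min [ 0.372 -0.452  0.012] max [ 0.492 -0.332  0.067] zq [0.028 0.063] bgr [ 96. 100. 104.]
```

Scene view: the black-lidded tins are at scene pixels (362,210), (310,190), (380,185) and (324,172). Their look-alikes are pink (327,150), pink (281,180) and purple (347,158), with the shakers at (351,178) and (338,200). The loose bowls are at (251,147), (291,158) and (243,179). The tray with bowl_a is at (430,227), and the rack's tall end is at (350,245). The side view agrees. Next I'll measure positions.

```bash
cat >> h.py <<'E'
from scipy.optimize import least_squares
def near(W,x,y,r,z0,z1):
    with np.errstate(invalid='ignore'):
        return (np.hypot(W[...,0]-x,W[...,1]-y)<r)&(W[...,2]>z0)&(W[...,2]<z1)
def circ(W,x,y,R,H,ring=False,search=None,tol=.006):
    # centre of top disc (centroid) or rim (annulus R-7mm..R fit)
    m=near(W,x,y,search or R+.02,H-tol,H+tol); p=W[m][:,:2]
    if len(p)<8: return None
    if not ring: return np.r_[(p.max(0)+p.min(0))/2,p.mean(0),np.median(W[m][:,2]),len(p)]
    f=lambda q:np.hypot(*(p-q).T)-(R-.0035)
    r=least_squares(f,[x,y],loss='soft_l1',f_scale=.002); return np.r_[r.x,np.median(W[m][:,2]),np.abs(r.fun).mean(),len(p)]
def to(x,y,z,yaw=None):
    "remaining rows-units to reach world target; yaw=heading of tool y axis (mod pi)"
    s=robot.sense(); R=np.array(s['eef_rot']); d=np.array([x,y,z])-s['position']
    cur=np.arctan2(R[1,1],R[0,1]); dr=0
    if yaw is not None:
        dr=-((yaw-cur+np.pi/2)%np.pi-np.pi/2)  # tool z down
    print('pos',s['position'].round(4),'yaw',round(np.degrees(cur),1),'tool units',(R.T@d/.025).round(2),'roll units',round(np.degrees(dr)/8,2),'j6',s['joint_pos'][5].round(2),'w',round(s['grip_width'],3),'gf',round(s['grasp_force'],1))
E
python3 - <<'E'
from h import *
T={'a':(.54,.1,.12),'b':(.5,-.1,.104),'c':(.405,.095,.088),'d':(.43,-.094,.072),'salt':(.413,-.005,.078),'pepper':(.525,.005,.078)}
B={'A':(.49,.29,.078,.072),'B':(.435,-.39,.06,.063),'C':(.42,-.232,.044,.062),'D':(.58,-.325,.03,.061),'mug1':(.66,.4,.041,.092),'mug2':(.73,-.31,.041,.092)}
for n in ['scene','side']:
    W=np.load(n+'0.npy'); im=cv2.imread(f'pics/{n}0.png'); print(n)
    for k,(x,y,h) in T.items(): print(k,circ(W,x,y,.026,h,search=.045))
    for k,(x,y,r,h) in B.items(): print(k,circ(W,x,y,r,h,True))
    m=near(W,.65,-.025,.17,.031,.042); p=W[m][:,:2].astype(np.float32)
    p=p[(p[:,0]>.585)]; print('rack',cv2.minAreaRect(p))
    m=near(W,.65,-.025,.2,.079,.09); p=W[m][:,:2]; p=p[p[:,0]>.59];print('board',p.mean(0),p.min(0),p.max(0))
    hsv=cv2.cvtColor(im,cv2.COLOR_BGR2HSV); m=(hsv[...,0]>120)&(hsv[...,0]<177)&(hsv[...,1]>70)&near(W,.4,0,.5,.066,.078)
    k,l,st,_=cv2.connectedComponentsWithStats(m.astype(np.uint8))
    for i in range(1,k):
        if st[i,4]>20:
            q=W[l==i]; print('lookalike',q.mean(0).round(3),(q.max(0)-q.min(0)).round(3),st[i,4])
E
```

```text
scene
a [5.41902347e-01 9.35182483e-02 5.43140383e-01 9.35016814e-02
 1.19436581e-01 2.06000000e+02]
b [ 0.52958044 -0.09071466  0.52994218 -0.09107562  0.10310075 78.        ]
c [4.08312892e-01 9.87412434e-02 4.11196405e-01 9.91816401e-02
 8.74580724e-02 1.64000000e+02]
d [ 4.32043118e-01 -9.09309571e-02  4.34079684e-01 -9.03951125e-02
  7.11687189e-02  1.52000000e+02]
salt [ 4.17119501e-01 -1.25537424e-03  4.18356595e-01 -1.13067577e-03
  7.73104207e-02  8.40000000e+01]
pepper [5.23320980e-01 5.03433265e-03 5.23839127e-01 5.34956470e-03
 7.74887081e-02 9.40000000e+01]
A [4.92478567e-01 2.88283092e-01 7.09980701e-02 2.02295439e-03
 4.12000000e+02]
B [ 4.35694937e-01 -3.88862012e-01  6.16422841e-02  2.21689250e-03
  1.91000000e+02]
C [ 4.24137805e-01 -2.28700554e-01  6.01531998e-02  2.22662990e-03
  1.45000000e+02]
D [ 5.79226479e-01 -3.22416100e-01  5.98217796e-02  2.18476625e-03
  1.09000000e+02]
mug1 [6.64942794e-01 3.85681297e-01 9.08331007e-02 1.52816452e-03
 2.04000000e+02]
mug2 [ 7.19164723e-01 -3.12977897e-01  9.04431745e-02  1.81111890e-03
  1.39000000e+02]
rack ((0.64699918
[... 1118 characters left out ...]
[ 4.19363785e-01 -2.32636246e-01  6.09499937e-02  1.81714866e-03
  4.53000000e+02]
D [ 5.74849579e-01 -3.26212879e-01  5.98504126e-02  1.90496335e-03
  2.83000000e+02]
mug1 [6.61420303e-01 3.83234395e-01 8.96977576e-02 1.87759209e-03
 1.21000000e+02]
mug2 [ 7.15683540e-01 -3.16225906e-01  9.02248085e-02  1.51305905e-03
  2.60000000e+02]
rack ((0.7047882080078125, -0.03500048816204071), (0.29894208908081055, 0.20092731714248657), 82.84457397460938)
board [0.66158574 0.11902277] [0.62473347 0.11273427] [0.70098788 0.12784886]
lookalike [ 0.337 -0.056  0.071] [0.051 0.053 0.009] 379
lookalike [ 0.523 -0.209  0.071] [0.052 0.051 0.009] 367
lookalike [ 0.326 -0.14   0.071] [0.05  0.051 0.009] 446
```

```bash
python3 - <<'E'
import cv2
a=cv2.imread('pics/scene0.png')[120:270,220:420]; cv2.imwrite('pics/crop1.png',cv2.resize(a,None,fx=4,fy=4,interpolation=cv2.INTER_CUBIC))
E
```

```text
(no output)
```

View pics/crop1.png

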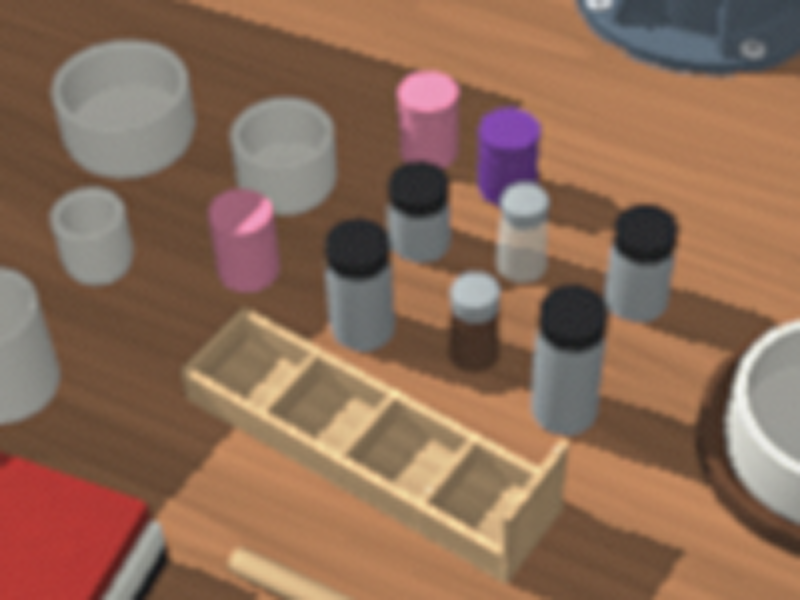

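The crop shows four steel tins with black lids; the pink and purple ones are clearly different. Distances between tins leave room for the fingers with the tool's y axis set along the rack's x (-6.6°).

```bash
python3 -m handwheel '[{"roll":1,"grip":-1},{"roll":1},{"roll":1},{"roll":1},{"roll":1},{"roll":1},{"roll":1},{"roll":1},{"roll":0.9},{}]' 40; python3 -c "
from h import *
to(.5407,.0925,.256,-.1153)"
```

```text
pos [0.2375 0.4958 0.2559] yaw 64.4 tool units [-17.91  -9.31   0.  ] roll units 8.88 j6 -0.08 w 1.003 gf 0.0validation failed for argument at $[0]...
```

```bash
python3 -m handwheel '[{"tx":0,"ty":0,"tz":0,"roll":1,"grip":-1}]' 40;  python3 -m handwheel --help | head -20
```

```text
t: 0.25
position: [0.2375, 0.4959, 0.256]
eef_rot: [[-0.832, 0.554, -0.0], [0.554, 0.832, -0.001], [-0.0, -0.001, -1.0]]
ft_force: [0.1, 0.0, -0.0]
grip_width: 1.002
grasp_force: 0.0invalid input: not JSON, or not a number
```

```bash
python3 -m handwheel '[{"tx":0,"ty":0,"tz":0,"roll":1,"grip":-1},{"tx":0,"ty":0,"tz":0,"roll":1,"grip":-1},{"tx":0,"ty":0,"tz":0,"roll":1,"grip":-1},{"tx":0,"ty":0,"tz":0,"roll":1,"grip":-1},{"tx":0,"ty":0,"tz":0,"roll":1,"grip":-1},{"tx":0,"ty":0,"tz":0,"roll":1,"grip":-1},{"tx":0,"ty":0,"tz":0,"roll":1,"grip":-1},{"tx":0,"ty":0,"tz":0,"roll":0.9,"grip":-1},{"tx":0,"ty":0,"tz":0,"roll":0,"grip":-1}]' >/dev/null; python3 -c "
from h import *
to(.5407,.0925,.256,-.1153)"
```

```text
pos [0.2375 0.4959 0.2561] yaw -6.9 tool units [-1.456e+01  1.398e+01  1.000e-02] roll units -0.04 j6 1.16 w 0.997 gf 0.0
```

```bash
python3 -m handwheel '[{"tx":-1,"ty":0.96,"tz":0,"roll":0,"grip":-1},{"tx":-1,"ty":0.96,"tz":0,"roll":0,"grip":-1},{"tx":-1,"ty":0.96,"tz":0,"roll":0,"grip":-1},{"tx":-1,"ty":0.96,"tz":0,"roll":0,"grip":-1},{"tx":-1,"ty":0.96,"tz":0,"roll":0,"grip":-1},{"tx":-1,"ty":0.96,"tz":0,"roll":0,"grip":-1},{"tx":-1,"ty":0.96,"tz":0,"roll":0,"grip":-1},{"tx":-1,"ty":0.96,"tz":0,"roll":0,"grip":-1},{"tx":-1,"ty":0.96,"tz":0,"roll":0,"grip":-1},{"tx":-1,"ty":0.96,"tz":0,"roll":0,"grip":-1},{"tx":-1,"ty":0.96,"tz":0,"roll":0,"grip":-1},{"tx":-1,"ty":0.96,"tz":0,"roll":0,"grip":-1}]' >/dev/null; python3 -m handwheel '[{"tx":-1,"ty":0.96,"tz":0,"roll":0,"grip":-1},{"tx":-1,"ty":0.96,"tz":0,"roll":0,"grip":-1},{"tx":-0.5,"ty":0.5,"tz":0,"roll":0,"grip":-1},{"tx":0,"ty":0,"tz":0,"roll":0,"grip":-1}]' >/dev/null; python3 - <<'E'
from h import *
to(.5407,.0925,.256,-.1153)
s,im,d,c=snap('wrist','w1.png'); W=world(s,d,c)
T={'a':(.54,.1,.12),'b':(.5,-.1,.104),'c':(.405,.095,.088),'d':(.43,-.094,.072),'salt':(.413,-.005,.078),'pepper':(.525,.005,.078)}
for k,(x,y,h) in T.items(): print(k,circ(W,x,y,.026,h,search=.045))
m=near(W,.65,-.025,.2,.031,.042)&(W[...,0]>.585);p=W[m][:,:2];print('rack',len(p),p.min(0),p.max(0),cv2.minAreaRect(p.astype(np.float32)))
m=near(W,.65,-.025,.2,.079,.09)&(W[...,0]>.6);p=W[m][:,:2];print('board',len(p),p.mean(0),p.min(0),p.max(0))
E
```

```text
pos [0.5415 0.0935 0.256 ] yaw -6.8 tool units [-0.04 -0.03 -0.  ] roll units -0.02 j6 0.2 w 1.001 gf 0.0
a [5.40660732e-01 9.25002773e-02 5.40795560e-01 9.35050565e-02
 1.19334949e-01 2.55200000e+03]
b [ 0.52443197 -0.06807045  0.52550112 -0.06721233  0.10159948 32.        ]
c [4.08972067e-01 9.87619728e-02 4.09957076e-01 9.96749032e-02
 8.72693192e-02 2.07600000e+03]
d [ 4.32539506e-01 -8.30949879e-02  4.31978117e-01 -8.01964373e-02
  7.11631472e-02  7.00000000e+02]
salt [ 4.29360480e-01 -6.57142756e-03  4.31255054e-01 -5.90679610e-03
  7.57887036e-02  6.40000000e+01]
pepper [5.21101122e-01 5.00314142e-03 5.21384590e-01 6.09376515e-03
 7.70911473e-02 8.30000000e+02]
rack 2520 [ 0.59271989 -0.14428205] [0.83380357 0.12870758] ((0.6919453144073486, 0.005555346608161926), (0.2438623309135437, 0.2646029591560364), 9.481607437133789)
board 553 [0.66263702 0.12185238] [0.62519862 0.11421487] [0.7028043  0.12894842]
```

View pics/w1.png

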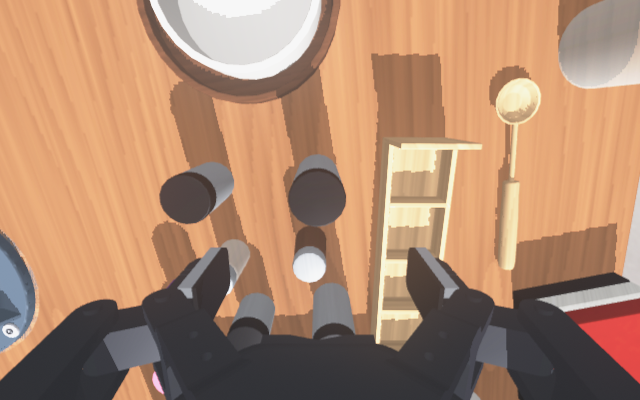

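Wrist view: tin_a's lid is at (317,196), and the rack and its tall board are at (430,145). All positions agree within 2 mm, so I descend on tin_a.

```bash
python3 -m handwheel '[{"tx":-0.04,"ty":-0.03,"tz":1,"roll":0,"grip":-1},{"tx":0,"ty":0,"tz":1,"roll":0,"grip":-1},{"tx":0,"ty":0,"tz":1,"roll":0,"grip":-1},{"tx":0,"ty":0,"tz":1,"roll":0,"grip":-1},{"tx":0,"ty":0,"tz":1,"roll":0,"grip":-1},{"tx":0,"ty":0,"tz":0.8,"roll":0,"grip":-1},{"tx":0,"ty":0,"tz":0.4,"roll":0,"grip":-1},{"tx":0,"ty":0,"tz":0,"roll":0,"grip":-1}]' ; python3 -m handwheel '[{"tx":0,"ty":0,"tz":0,"roll":0,"grip":1},{"tx":0,"ty":0,"tz":0,"roll":0,"grip":1},{"tx":0,"ty":0,"tz":0,"roll":0,"grip":1},{"tx":0,"ty":0,"tz":0,"roll":0,"grip":1},{"tx":0,"ty":0,"tz":0,"roll":0,"grip":1},{"tx":0,"ty":0,"tz":0,"roll":0,"grip":1}]' 40;python3 -c "
from h import *
to(.659,.0840,.18,-.1153)"
```

```text
t: 3.6
position: [0.5389, 0.0947, 0.1005]
eef_rot: [[0.117, 0.993, -0.002], [0.993, -0.117, -0.0], [-0.0, -0.002, -1.0]]
ft_force: [-0.3, 0.1, 0.8]
grip_width: 1.002
grasp_force: 0.0
t: 4.2
position: [0.5404, 0.094, 0.1025]
eef_rot: [[0.118, 0.993, 0.002], [0.993, -0.118, 0.0], [0.001, 0.002, -1.0]]
ft_force: [-1.9, 1.0, 6.8]
grip_width: 0.603
grasp_force: 41.1
pos [0.5404 0.094  0.1025] yaw -6.8 tool units [ 0.17  4.76 -3.09] roll units -0.02 j6 0.21 w 0.603 gf 41.1
```

```bash
python3 -m handwheel '[{"tx":0,"ty":0,"tz":-1,"roll":0,"grip":1},{"tx":0,"ty":0,"tz":-1,"roll":0,"grip":1},{"tx":0.07,"ty":0,"tz":-1,"roll":0,"grip":1},{"tx":0.1,"ty":0.75,"tz":-0.1,"roll":0,"grip":1},{"tx":0,"ty":1,"tz":0,"roll":0,"grip":1},{"tx":0,"ty":1,"tz":0,"roll":0,"grip":1},{"tx":0,"ty":1,"tz":0,"roll":0,"grip":1},{"tx":0,"ty":0.7,"tz":0,"roll":0,"grip":1},{"tx":0,"ty":0.3,"tz":0,"roll":0,"grip":1},{"tx":0,"ty":0,"tz":0,"roll":0,"grip":1}]' >/dev/null;python3 - <<'E'
from h import *
to(.659,.0840,.1085,-.1153)
s,im,d,c=snap('wrist'); W=world(s,d,c)
m=near(W,.65,-.025,.2,.031,.042)&(W[...,0]>.585)&(W[...,0]<.72);p=W[m][:,:2];print('rack',len(p),p.min(0),p.max(0),cv2.minAreaRect(p.astype(np.float32)))
m=near(W,.65,-.025,.2,.079,.09)&(W[...,0]>.6);p=W[m][:,:2];print('board',len(p),p.mean(0),p.min(0),p.max(0))
E
```

```text
pos [0.6584 0.0839 0.1786] yaw -6.8 tool units [0.01 0.02 2.8 ] roll units -0.03 j6 0.18 w 0.6 gf 42.7
rack 901 [0.61761454 0.04681948] [0.7020949  0.12898824] ((0.6601795554161072, 0.08806530386209488), (0.0733201801776886, 0.07818219065666199), 82.8108901977539)
board 1182 [0.66368617 0.11904661] [0.62565862 0.09167717] [0.70252828 0.12889498]
```

```bash
python3 -m handwheel '[{"tx":0,"ty":0,"tz":1,"roll":0,"grip":1},{"tx":0,"ty":0.02,"tz":1,"roll":0,"grip":1},{"tx":0,"ty":0,"tz":0.5,"roll":0,"grip":1},{"tx":0,"ty":0,"tz":0.2,"roll":0,"grip":1},{"tx":0,"ty":0,"tz":0.1,"roll":0,"grip":1},{"tx":0,"ty":0,"tz":0,"roll":0,"grip":1}]';python3 -m handwheel '[{"tx":0,"ty":0,"tz":0,"roll":0,"grip":0.1},{"tx":0,"ty":0,"tz":0,"roll":0,"grip":-0.4},{"tx":0,"ty":0,"tz":0,"roll":0,"grip":-1},{"tx":0,"ty":0,"tz":0,"roll":0,"grip":-1},{"tx":0,"ty":0,"tz":0,"roll":0,"grip":-1},{"tx":0,"ty":0,"tz":-1,"roll":0,"grip":-1},{"tx":0,"ty":0,"tz":-1,"roll":0,"grip":-1},{"tx":0,"ty":0,"tz":-1,"roll":0,"grip":-1},{"tx":0,"ty":0,"tz":-0.6,"roll":0,"grip":-1},{"tx":0,"ty":0,"tz":0,"roll":0,"grip":-1}]' 40 ; python3 -c "
from h import *
s,im,d,c=snap('scene'); W=world(s,d,c); print(circ(W,.659,.084,.026,.126,search=.045))
s,im,d,c=snap('side'); W=world(s,d,c); print(circ(W,.659,.084,.026,.126,search=.045)); print(circ(W,.43,-.094,.026,.072,search=.045),circ(W,.53,-.091,.026,.104,search=.045))
to(.529,-.0918,.18,-.1153)"
```

```text
t: 5.85
position: [0.659, 0.0841, 0.1095]
eef_rot: [[0.118, 0.993, 0.001], [0.993, -0.118, 0.0], [0.0, 0.001, -1.0]]
ft_force: [-0.0, 0.0, -2.0]
grip_width: 0.597
grasp_force: 42.7
t: 6.85
position: [0.6597, 0.084, 0.2009]
eef_rot: [[0.118, 0.993, 0.004], [0.993, -0.118, 0.0], [0.001, 0.004, -1.0]]
ft_force: [-0.0, 0.3, 0.3]
grip_width: 1.002
grasp_force: 0.0
[6.60303725e-01 8.40399601e-02 6.62316609e-01 8.53087778e-02
 1.25181155e-01 2.21000000e+02]
[6.57595963e-01 7.94904011e-02 6.56372456e-01 7.80472388e-02
 1.25319774e-01 2.09000000e+02]
[ 4.29470154e-01 -9.46855409e-02  4.28873389e-01 -9.56446329e-02
  7.13741813e-02  3.44000000e+02] [ 5.37556562e-01 -8.92908095e-02  5.35727756e-01 -9.24262811e-02
  1.03398897e-01  3.07000000e+02]
pos [0.6585 0.084  0.1979] yaw -6.8 tool units [-7.59 -4.31  0.72] roll units -0.02 j6 0.18 w 1.004 gf 0.0
```

```bash
python3 -m handwheel '[{"tx":-1,"ty":-0.5,"tz":0,"roll":0,"grip":-1},{"tx":-1,"ty":-0.5,"tz":0,"roll":0,"grip":-1},{"tx":-1,"ty":-0.5,"tz":0,"roll":0,"grip":-1},{"tx":-1,"ty":-0.5,"tz":0,"roll":0,"grip":-1},{"tx":-1,"ty":-0.5,"tz":0,"roll":0,"grip":-1},{"tx":-1,"ty":-0.5,"tz":0,"roll":0,"grip":-1},{"tx":-1,"ty":-0.5,"tz":0,"roll":0,"grip":-1},{"tx":-0.6,"ty":-0.4,"tz":0,"roll":0,"grip":-1},{"tx":0,"ty":0,"tz":0,"roll":0,"grip":-1}]' >/dev/null;python3 - <<'E'
from h import *
s,im,d,c=snap('wrist','w2.png'); W=world(s,d,c)
print(circ(W,.538,-.09,.026,.104,search=.04), circ(W,.43,-.094,.026,.072,search=.045))
W=np.load('scene0.npy'); print(circ(W,.538,-.09,.026,.104,search=.04))
to(.539,-.0908,.09,-.1153)
E
```

```text
[ 5.38920622e-01 -8.87431604e-02  5.38889468e-01 -8.76314918e-02
  1.03364552e-01  3.58100000e+03] [ 4.31681430e-01 -9.19762680e-02  4.32460340e-01 -9.10379605e-02
  7.12921944e-02  2.73100000e+03]
[ 5.40049709e-01 -8.79982708e-02  5.41833587e-01 -8.71907303e-02
  1.03253358e-01  1.71000000e+02]
pos [ 0.539  -0.0934  0.1982] yaw -6.9 tool units [ 0.1  -0.01  4.33] roll units -0.03 j6 -0.14 w 0.997 gf 0.0
```

```bash
python3 -m handwheel '[{"tx":0.15,"ty":0,"tz":0.8,"roll":0,"grip":-1},{"tx":0,"ty":0,"tz":1,"roll":0,"grip":-1},{"tx":0,"ty":0,"tz":1,"roll":0,"grip":-1},{"tx":0,"ty":0,"tz":1,"roll":0,"grip":-1},{"tx":0,"ty":0,"tz":0.5,"roll":0,"grip":-1},{"tx":0,"ty":0,"tz":0,"roll":0,"grip":-1},{"tx":0,"ty":0,"tz":0,"roll":0,"grip":1},{"tx":0,"ty":0,"tz":0,"roll":0,"grip":1},{"tx":0,"ty":0,"tz":0,"roll":0,"grip":1},{"tx":0,"ty":0,"tz":0,"roll":0,"grip":1},{"tx":0,"ty":0,"tz":0,"roll":0,"grip":1},{"tx":0,"ty":0,"tz":0,"roll":0,"grip":1}]' 40;python3 -c "
from h import *
to(.6505,.0110,.16,-.1153)"
```

```text
t: 9.1
position: [0.5405, -0.0895, 0.0926]
eef_rot: [[0.118, 0.993, 0.002], [0.993, -0.118, -0.0], [-0.0, 0.002, -1.0]]
ft_force: [-1.1, 0.7, 5.4]
grip_width: 0.6
grasp_force: 40.6
pos [ 0.5405 -0.0895  0.0926] yaw -6.8 tool units [ 4.51  3.9  -2.69] roll units -0.02 j6 -0.13 w 0.6 gf 40.6
```

```bash
python3 -m handwheel '[{"tx":0,"ty":0,"tz":-1,"roll":0,"grip":1},{"tx":0,"ty":0,"tz":-1,"roll":0,"grip":1},{"tx":0,"ty":0,"tz":-0.7,"roll":0,"grip":1},{"tx":1,"ty":0.9,"tz":0,"roll":0,"grip":1},{"tx":1,"ty":0.9,"tz":0,"roll":0,"grip":1},{"tx":1,"ty":0.9,"tz":0,"roll":0,"grip":1},{"tx":1,"ty":0.9,"tz":0,"roll":0,"grip":1},{"tx":0.5,"ty":0.3,"tz":0,"roll":0,"grip":1},{"tx":0,"ty":0,"tz":0,"roll":0,"grip":1},{"tx":0,"ty":0,"tz":0,"roll":0,"grip":1}]' >/dev/null;python3 -c "
from h import *
to(.6505,.0110,.0986,-.1153)"
```

```text
pos [0.6494 0.0104 0.1587] yaw -6.8 tool units [0.03 0.04 2.41] roll units -0.02 j6 0.06 w 0.598 gf 43.0
```

```bash
python3 -m handwheel '[{"tx":0.03,"ty":0.03,"tz":1,"roll":0,"grip":1},{"tx":0,"ty":0,"tz":0.8,"roll":0,"grip":1},{"tx":0,"ty":0,"tz":0.4,"roll":0,"grip":1},{"tx":0,"ty":0,"tz":0.2,"roll":0,"grip":1},{"tx":0,"ty":0,"tz":0,"roll":0,"grip":1}]';python3 -m handwheel '[{"tx":0,"ty":0,"tz":0,"roll":0,"grip":0.1},{"tx":0,"ty":0,"tz":0,"roll":0,"grip":-0.4},{"tx":0,"ty":0,"tz":0,"roll":0,"grip":-1},{"tx":0,"ty":0,"tz":0,"roll":0,"grip":-1},{"tx":0,"ty":0,"tz":0,"roll":0,"grip":-1},{"tx":0,"ty":0,"tz":-1,"roll":0,"grip":-1},{"tx":0,"ty":0,"tz":-1,"roll":0,"grip":-1},{"tx":0,"ty":0,"tz":-1,"roll":0,"grip":-1},{"tx":0,"ty":0,"tz":-1,"roll":0,"grip":-1},{"tx":0,"ty":0,"tz":0,"roll":0,"grip":-1}]' 40 ; python3 -c "
from h import *
s,im,d,c=snap('scene'); W=world(s,d,c); print(circ(W,.65,.011,.026,.11,search=.045));print(circ(W,.408,.098,.026,.088,search=.045))
to(.4082,.0980,.20,-.1153)"
```

```text
t: 10.6
position: [0.6509, 0.0109, 0.0994]
eef_rot: [[0.119, 0.993, 0.0], [0.993, -0.119, -0.0], [-0.0, 0.0, -1.0]]
ft_force: [0.6, -0.2, -1.8]
grip_width: 0.601
grasp_force: 43.2
t: 11.6
position: [0.6524, 0.0114, 0.2026]
eef_rot: [[0.118, 0.993, 0.006], [0.993, -0.118, -0.0], [0.0, 0.006, -1.0]]
ft_force: [0.1, -0.6, 0.5]
grip_width: 1.003
grasp_force: 0.0
[6.51859060e-01 1.20516311e-02 6.52360983e-01 1.32130009e-02
 1.09300055e-01 2.19000000e+02]
[4.09158515e-01 9.82954517e-02 4.11446225e-01 9.94956700e-02
 8.76393816e-02 1.67000000e+02]
pos [0.6516 0.0114 0.2004] yaw -6.8 tool units [ 2.290e+00 -1.008e+01 -1.000e-02] roll units -0.02 j6 0.06 w 1.005 gf 0.0
```

```bash
python3 -m handwheel '[{"tx":0.23,"ty":-1,"tz":0,"roll":0,"grip":-1},{"tx":0.23,"ty":-1,"tz":0,"roll":0,"grip":-1},{"tx":0.23,"ty":-1,"tz":0,"roll":0,"grip":-1},{"tx":0.23,"ty":-1,"tz":0,"roll":0,"grip":-1},{"tx":0.23,"ty":-1,"tz":0,"roll":0,"grip":-1},{"tx":0.23,"ty":-1,"tz":0,"roll":0,"grip":-1},{"tx":0.23,"ty":-1,"tz":0,"roll":0,"grip":-1},{"tx":0.23,"ty":-1,"tz":0,"roll":0,"grip":-1},{"tx":0.23,"ty":-1,"tz":0,"roll":0,"grip":-1},{"tx":0.23,"ty":-1,"tz":0,"roll":0,"grip":-1},{"tx":0,"ty":0,"tz":0,"roll":0,"grip":-1}]' >/dev/null;python3 - <<'E'
from h import *
to(.4082,.0980,.074,-.1153)
E
```

```text
pos [0.4067 0.0986 0.1978] yaw -6.7 tool units [-0.02  0.08  4.95] roll units -0.02 j6 0.24 w 1.0 gf 0.0
```

```bash
python3 -m handwheel '[{"tx":0,"ty":0.04,"tz":1,"roll":0,"grip":-1},{"tx":0,"ty":0,"tz":1,"roll":0,"grip":-1},{"tx":0,"ty":0,"tz":1,"roll":0,"grip":-1},{"tx":0,"ty":0,"tz":1,"roll":0,"grip":-1},{"tx":0,"ty":0,"tz":0.9,"roll":0,"grip":-1},{"tx":0,"ty":0,"tz":0,"roll":0,"grip":-1},{"tx":0,"ty":0,"tz":0,"roll":0,"grip":1},{"tx":0,"ty":0,"tz":0,"roll":0,"grip":1},{"tx":0,"ty":0,"tz":0,"roll":0,"grip":1},{"tx":0,"ty":0,"tz":0,"roll":0,"grip":1},{"tx":0,"ty":0,"tz":0,"roll":0,"grip":1},{"tx":0,"ty":0,"tz":0,"roll":0,"grip":1}]' 40;python3 -c "
from h import *
to(.6425,-.0620,.205,-.1153)"
```

```text
t: 13.95
position: [0.411, 0.0981, 0.0773]
eef_rot: [[0.118, 0.993, 0.002], [0.993, -0.118, 0.0], [0.0, 0.002, -1.0]]
ft_force: [-1.4, -0.5, 7.1]
grip_width: 0.604
grasp_force: 40.6
pos [0.411  0.0981 0.0773] yaw -6.8 tool units [-5.26  9.96 -5.09] roll units -0.02 j6 0.24 w 0.604 gf 40.6
```

```bash
python3 -m handwheel '[{"tx":0,"ty":0,"tz":-1,"roll":0,"grip":1},{"tx":0,"ty":0,"tz":-1,"roll":0,"grip":1},{"tx":0,"ty":0,"tz":-1,"roll":0,"grip":1},{"tx":0,"ty":0,"tz":-1,"roll":0,"grip":1},{"tx":0,"ty":0,"tz":-1,"roll":0,"grip":1},{"tx":0,"ty":0,"tz":-0.1,"roll":0,"grip":1}]' >/dev/null;python3 -m handwheel '[{"tx":-0.53,"ty":1,"tz":0,"roll":0,"grip":1},{"tx":-0.53,"ty":1,"tz":0,"roll":0,"grip":1},{"tx":-0.53,"ty":1,"tz":0,"roll":0,"grip":1},{"tx":-0.53,"ty":1,"tz":0,"roll":0,"grip":1},{"tx":-0.53,"ty":1,"tz":0,"roll":0,"grip":1},{"tx":-0.53,"ty":1,"tz":0,"roll":0,"grip":1},{"tx":-0.53,"ty":1,"tz":0,"roll":0,"grip":1},{"tx":-0.53,"ty":1,"tz":0,"roll":0,"grip":1},{"tx":-0.53,"ty":1,"tz":0,"roll":0,"grip":1},{"tx":-0.53,"ty":1,"tz":0,"roll":0,"grip":1},{"tx":0,"ty":0,"tz":0,"roll":0,"grip":1},{"tx":0,"ty":0,"tz":0,"roll":0,"grip":1}]' >/dev/null;python3 -c "
from h import *
to(.6425,-.0620,.0833,-.1153)"
```

```text
pos [ 0.6426 -0.0633  0.2024] yaw -6.8 tool units [0.05 0.   4.76] roll units -0.03 j6 -0.05 w 0.6 gf 43.0
```

```bash
python3 -m handwheel '[{"tx":0.05,"ty":0,"tz":1,"roll":0,"grip":1},{"tx":0,"ty":0,"tz":1,"roll":0,"grip":1},{"tx":0,"ty":0,"tz":1,"roll":0,"grip":1},{"tx":0,"ty":0,"tz":1,"roll":0,"grip":1},{"tx":0,"ty":0,"tz":0.5,"roll":0,"grip":1},{"tx":0,"ty":0,"tz":0.25,"roll":0,"grip":1},{"tx":0,"ty":0,"tz":0,"roll":0,"grip":1}]';python3 -m handwheel '[{"tx":0,"ty":0,"tz":0,"roll":0,"grip":0.1},{"tx":0,"ty":0,"tz":0,"roll":0,"grip":-0.4},{"tx":0,"ty":0,"tz":0,"roll":0,"grip":-1},{"tx":0,"ty":0,"tz":0,"roll":0,"grip":-1},{"tx":0,"ty":0,"tz":0,"roll":0,"grip":-1},{"tx":0,"ty":0,"tz":-1,"roll":0,"grip":-1},{"tx":0,"ty":0,"tz":-1,"roll":0,"grip":-1},{"tx":0,"ty":0,"tz":-1,"roll":0,"grip":-1},{"tx":0,"ty":0,"tz":-1,"roll":0,"grip":-1},{"tx":0,"ty":0,"tz":0,"roll":0,"grip":-1}]' 40 ; python3 -c "
from h import *
s,im,d,c=snap('scene'); W=world(s,d,c); print(circ(W,.642,-.062,.026,.094,search=.045));print(circ(W,.431,-.093,.026,.072,search=.045))
to(.4315,-.0930,.18,-.1153)"
```

```text
t: 16.45
position: [0.6429, -0.0617, 0.0849]
eef_rot: [[0.118, 0.993, -0.0], [0.993, -0.118, 0.0], [0.0, -0.0, -1.0]]
ft_force: [0.8, 0.2, -0.9]
grip_width: 0.595
grasp_force: 42.8
t: 17.45
position: [0.6446, -0.0622, 0.1888]
eef_rot: [[0.118, 0.993, 0.006], [0.993, -0.118, -0.001], [-0.0, 0.006, -1.0]]
ft_force: [0.2, -0.2, 0.5]
grip_width: 1.003
grasp_force: 0.0
[ 6.42663113e-01 -6.10363974e-02  6.43894619e-01 -5.96404421e-02
  9.31665576e-02  2.04000000e+02]
[ 4.31749609e-01 -9.06833735e-02  4.33888700e-01 -9.01520609e-02
  7.15942674e-02  1.48000000e+02]
pos [ 0.6438 -0.062   0.1866] yaw -6.8 tool units [-2.23 -8.29  0.24] roll units -0.02 j6 -0.05 w 1.001 gf 0.0
```

```bash
python3 -m handwheel '[{"tx":-0.27,"ty":-1,"tz":0,"roll":0,"grip":-1},{"tx":-0.27,"ty":-1,"tz":0,"roll":0,"grip":-1},{"tx":-0.27,"ty":-1,"tz":0,"roll":0,"grip":-1},{"tx":-0.27,"ty":-1,"tz":0,"roll":0,"grip":-1},{"tx":-0.27,"ty":-1,"tz":0,"roll":0,"grip":-1},{"tx":-0.27,"ty":-1,"tz":0,"roll":0,"grip":-1},{"tx":-0.27,"ty":-1,"tz":0,"roll":0,"grip":-1},{"tx":-0.27,"ty":-1,"tz":0,"roll":0,"grip":-1},{"tx":-0.07,"ty":-0.3,"tz":0,"roll":0,"grip":-1},{"tx":0,"ty":0,"tz":0,"roll":0,"grip":-1}]' >/dev/null;python3 - <<'E'
from h import *
to(.4313,-.0927,.063,-.1153)
E
```

```text
pos [ 0.4301 -0.0927  0.1847] yaw -6.8 tool units [0.01 0.05 4.87] roll units -0.03 j6 -0.2 w 1.002 gf 0.0
```

```bash
python3 -m handwheel '[{"tx":0,"ty":0.05,"tz":1,"roll":0,"grip":-1},{"tx":0,"ty":0,"tz":1,"roll":0,"grip":-1},{"tx":0,"ty":0,"tz":1,"roll":0,"grip":-1},{"tx":0,"ty":0,"tz":1,"roll":0,"grip":-1},{"tx":0,"ty":0,"tz":0.85,"roll":0,"grip":-1},{"tx":0,"ty":0,"tz":0,"roll":0,"grip":-1},{"tx":0,"ty":0,"tz":0,"roll":0,"grip":1},{"tx":0,"ty":0,"tz":0,"roll":0,"grip":1},{"tx":0,"ty":0,"tz":0,"roll":0,"grip":1},{"tx":0,"ty":0,"tz":0,"roll":0,"grip":1},{"tx":0,"ty":0,"tz":0,"roll":0,"grip":1},{"tx":0,"ty":0,"tz":0,"roll":0,"grip":1}]' 40;python3 -c "
from h import *
to(.634,-.1350,.14,-.1153)"
```

```text
t: 19.7
position: [0.4325, -0.093, 0.0649]
eef_rot: [[0.118, 0.993, 0.002], [0.993, -0.118, -0.001], [-0.0, 0.002, -1.0]]
ft_force: [-1.4, 1.3, 6.9]
grip_width: 0.597
grasp_force: 41.3
pos [ 0.4325 -0.093   0.0649] yaw -6.8 tool units [-0.71  8.21 -2.99] roll units -0.02 j6 -0.2 w 0.597 gf 41.3
```

```bash
python3 -m handwheel '[{"tx":0,"ty":0,"tz":-1,"roll":0,"grip":1},{"tx":0,"ty":0,"tz":-1,"roll":0,"grip":1},{"tx":0,"ty":0,"tz":-1,"roll":0,"grip":1},{"tx":-0.09,"ty":1,"tz":0,"roll":0,"grip":1},{"tx":-0.09,"ty":1,"tz":0,"roll":0,"grip":1},{"tx":-0.09,"ty":1,"tz":0,"roll":0,"grip":1},{"tx":-0.09,"ty":1,"tz":0,"roll":0,"grip":1},{"tx":-0.09,"ty":1,"tz":0,"roll":0,"grip":1},{"tx":-0.09,"ty":1,"tz":0,"roll":0,"grip":1},{"tx":-0.09,"ty":1,"tz":0,"roll":0,"grip":1},{"tx":-0.09,"ty":1,"tz":0,"roll":0,"grip":1},{"tx":0,"ty":0.22,"tz":0,"roll":0,"grip":1}]' >/dev/null;python3 -m handwheel '[{"tx":0,"ty":0,"tz":0,"roll":0,"grip":1},{"tx":0,"ty":0,"tz":0,"roll":0,"grip":1}]' >/dev/null;python3 -c "
from h import *
to(.634,-.1350,.0709,-.1153)"
```

```text
pos [ 0.6328 -0.1348  0.1388] yaw -6.8 tool units [-0.    0.05  2.71] roll units -0.02 j6 -0.16 w 0.598 gf 43.0
```

```bash
python3 -m handwheel '[{"tx":0,"ty":0.04,"tz":1,"roll":0,"grip":1},{"tx":0,"ty":0,"tz":1,"roll":0,"grip":1},{"tx":0,"ty":0,"tz":0.5,"roll":0,"grip":1},{"tx":0,"ty":0,"tz":0.2,"roll":0,"grip":1},{"tx":0,"ty":0,"tz":0,"roll":0,"grip":1}]';python3 -m handwheel '[{"tx":0,"ty":0,"tz":0,"roll":0,"grip":0.1},{"tx":0,"ty":0,"tz":0,"roll":0,"grip":-0.4},{"tx":0,"ty":0,"tz":0,"roll":0,"grip":-1},{"tx":0,"ty":0,"tz":0,"roll":0,"grip":-1},{"tx":0,"ty":0,"tz":0,"roll":0,"grip":-1},{"tx":0,"ty":0,"tz":-1,"roll":0,"grip":-1},{"tx":0,"ty":0,"tz":-1,"roll":0,"grip":-1},{"tx":0,"ty":0,"tz":-1,"roll":0,"grip":-1},{"tx":0,"ty":0,"tz":-1,"roll":0,"grip":-1},{"tx":0,"ty":0,"tz":-1,"roll":0,"grip":-1},{"tx":0,"ty":0,"tz":0,"roll":0,"grip":-1}]' 40 ; python3 - <<'E'
from h import *
B={'A':(.49,.29,.078,.072),'B':(.435,-.39,.06,.063),'C':(.42,-.232,.044,.062),'D':(.58,-.325,.03,.061)}
for n in ['scene','side']:
    s,im,d,c=snap(n,n+'1.png'); W=world(s,d,c); print(n)
    for k,(x,y,h) in {'a':(.659,.084,.126),'b':(.651,.011,.11),'c':(.642,-.062,.094),'d':(.634,-.135,.078)}.items(): print(k,np.round(circ(W,x,y,.026,h,search=.045),4))
    for k,(x,y,r,h) in B.items(): print(k,np.round(circ(W,x,y,r,h,True),4))
E
```

```text
t: 21.6
position: [0.6344, -0.1351, 0.0719]
eef_rot: [[0.118, 0.993, -0.0], [0.993, -0.118, 0.0], [-0.0, -0.0, -1.0]]
ft_force: [-0.3, 0.2, -1.9]
grip_width: 0.596
grasp_force: 42.9
t: 22.7
position: [0.6361, -0.1356, 0.2001]
eef_rot: [[0.118, 0.993, 0.006], [0.993, -0.118, -0.002], [-0.001, 0.006, -1.0]]
ft_force: [-0.8, -0.0, 0.5]
grip_width: 1.001
grasp_force: 0.0
scene
a [6.606e-01 8.230e-02 6.619e-01 8.330e-02 1.255e-01 2.420e+02]
b [6.512e-01 1.290e-02 6.523e-01 1.340e-02 1.096e-01 2.190e+02]
c [ 6.421e-01 -5.970e-02  6.438e-01 -5.960e-02  9.340e-02  2.060e+02]
d [ 6.346e-01 -1.340e-01  6.375e-01 -1.330e-01  7.730e-02  1.880e+02]
A [4.926e-01 2.883e-01 7.110e-02 2.000e-03 4.170e+02]
B [ 4.355e-01 -3.886e-01  6.170e-02  2.400e-03  1.280e+02]
C [ 4.239e-01 -2.289e-01  6.050e-02  2.200e-03  7.100e+01]
D [ 5.794e-01 -3.224e-01  5.950e-02  2.100e-03  1.100e+02]
side
a [6.583e-01 8.040e-02 6.563e-01 7.850e-02 1.253e-01 2.050e+02]
b [6.481e-01 1.960e-02 6.469e-01 8.600e-03 1.093e-01 2.290e+02]
c [ 6.401e-01 -6.410e-02  6.383e-01 -6.500e-02  9.320e-02  2.520e+02]
d [ 6.328e-01 -1.363e-01  6.321e-01 -1.376e-01  7.720e-02  2.810e+02]
A [4.884e-01 2.844e-01 7.060e-02 2.000e-03 3.850e+02]
B [ 4.313e-01 -3.929e-01  6.190e-02  1.900e-03  8.430e+02]
C [ 4.195e-01 -2.326e-01  6.090e-02  1.800e-03  4.490e+02]
D [ 5.749e-01 -3.262e-01  5.960e-02  1.900e-03  2.860e+02]
```

View pics/scene1.png

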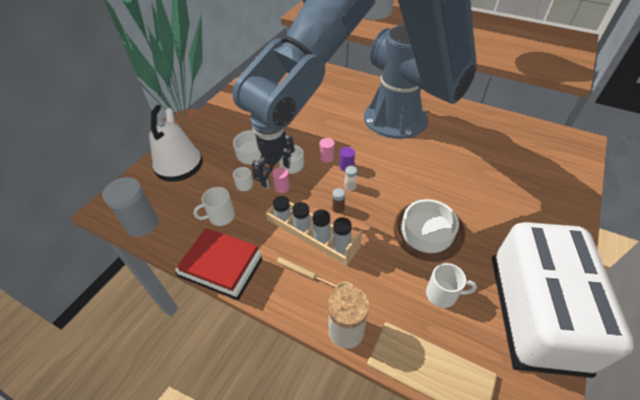

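All four tins stand in the rack at (342,228), (321,219), (301,210) and (281,204), and the bowls haven't moved. Next is bowl_b, gripped by its near wall.

```bash
python3 -c "
from h import *
to(.3774,-.3842,.14,-.1153)"; python3 -m handwheel '[{"tx":-0.7,"ty":-1,"tz":0,"roll":0,"grip":0},{"tx":-0.7,"ty":-1,"tz":0,"roll":0,"grip":0},{"tx":-0.7,"ty":-1,"tz":0,"roll":0,"grip":0},{"tx":-0.7,"ty":-1,"tz":0,"roll":0,"grip":0},{"tx":-0.7,"ty":-1,"tz":0,"roll":0,"grip":0},{"tx":-0.7,"ty":-1,"tz":0,"roll":0,"grip":0},{"tx":-0.7,"ty":-1,"tz":0,"roll":0,"grip":0},{"tx":-0.7,"ty":-1,"tz":0,"roll":0,"grip":0},{"tx":-0.7,"ty":-1,"tz":0,"roll":0,"grip":0},{"tx":0,"ty":0,"tz":0,"roll":0,"grip":0}]' >/dev/null;python3 -c "
from h import *
to(.3774,-.3842,.073,-.1153)"
```

```text
pos [ 0.6347 -0.1352  0.1963] yaw -6.8 tool units [-11.11  -9.04   2.25] roll units -0.02 j6 -0.16 w 0.999 gf 0.0
pos [ 0.3899 -0.2655  0.1952] yaw -6.9 tool units [-4.78  0.09  4.88] roll units -0.04 j6 -0.58 w 0.501 gf 0.0
```

```bash
python3 -m handwheel '[{"tx":-1,"ty":0,"tz":0,"roll":0,"grip":0},{"tx":-1,"ty":0,"tz":0,"roll":0,"grip":0},{"tx":-1,"ty":0,"tz":0,"roll":0,"grip":0},{"tx":-1,"ty":0.1,"tz":0,"roll":0,"grip":0},{"tx":-0.8,"ty":0,"tz":0,"roll":0,"grip":0},{"tx":0,"ty":0,"tz":0,"roll":0,"grip":0}]' >/dev/null;python3 -c "
from h import *
s,im,d,c=snap('wrist','w3.png'); W=world(s,d,c)
print(circ(W,.4335,-.39,.06,.063,True))
to(.3774,-.3842,.073,-.1153)"
```

```text
[ 4.32732838e-01 -3.90674740e-01  6.21062608e-02  1.89506834e-03
  3.20500000e+03]
pos [ 0.3808 -0.3844  0.1952] yaw -6.9 tool units [-0.02 -0.13  4.89] roll units -0.03 j6 -0.76 w 0.502 gf 0.0
```

View pics/w3.png

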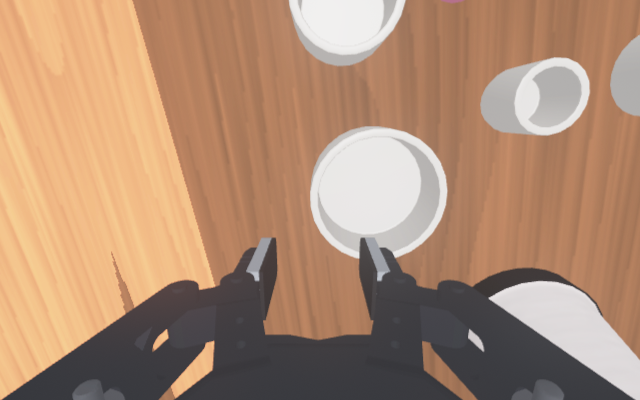

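The wrist view shows bowl_b at (378,192) with the fingers straddling the near wall line, and the kettle well clear. The fit agrees within 1 mm, so I descend.

```bash
python3 -m handwheel '[{"tx":0,"ty":-0.14,"tz":1,"roll":0,"grip":0},{"tx":0,"ty":0,"tz":1,"roll":0,"grip":0},{"tx":0,"ty":0,"tz":1,"roll":0,"grip":0},{"tx":0,"ty":0,"tz":1,"roll":0,"grip":0},{"tx":0,"ty":0,"tz":0.5,"roll":0,"grip":0},{"tx":0,"ty":0,"tz":0.35,"roll":0,"grip":0},{"tx":0,"ty":0,"tz":0,"roll":0,"grip":0}]';python3 -m handwheel '[{"tx":0,"ty":0,"tz":0,"roll":0,"grip":1},{"tx":0,"ty":0,"tz":0,"roll":0,"grip":1},{"tx":0,"ty":0,"tz":0,"roll":0,"grip":1},{"tx":0,"ty":0,"tz":0,"roll":0,"grip":1},{"tx":0,"ty":0,"tz":0,"roll":0,"grip":1}]' 90; python3 -m handwheel '[{"tx":0,"ty":0,"tz":-0.5,"roll":0,"grip":1},{"tx":0,"ty":0,"tz":-1,"roll":0,"grip":1},{"tx":0,"ty":0,"tz":-1,"roll":0,"grip":1},{"tx":0,"ty":0,"tz":-1,"roll":0,"grip":1},{"tx":0,"ty":0,"tz":-1,"roll":0,"grip":1},{"tx":0,"ty":0,"tz":-1,"roll":0,"grip":1},{"tx":0,"ty":0,"tz":0,"roll":0,"grip":1},{"tx":0,"ty":0,"tz":0,"roll":0,"grip":1}]'
python3 -c "
from h import *
s,im,d,c=snap('wrist','w4.png'); W=world(s,d,c)
z=s['position'][2]; print(circ(W,.4335,-.39,.06,z-.01,True,tol=.02))
m=near(W,.4335,-.39,.075,z-.06,z+.03)&(W[...,0]>.4); p=W[m]; print(p[:,2].max())
to(.4344,.2930,.2,-.1153)"
```

```text
t: 25.15
position: [0.3774, -0.3833, 0.0745]
eef_rot: [[0.118, 0.993, -0.001], [0.993, -0.118, 0.001], [0.001, -0.001, -1.0]]
ft_force: [-0.5, -0.4, 0.5]
grip_width: 0.499
grasp_force: 0.0
t: 25.65
position: [0.378, -0.3844, 0.0762]
eef_rot: [[0.119, 0.993, 0.001], [0.993, -0.119, -0.001], [-0.001, 0.002, -1.0]]
ft_force: [0.6, 1.0, 6.0]
grip_width: 0.052
grasp_force: 85.0
t: 26.45
position: [0.3772, -0.3838, 0.2126]
eef_rot: [[0.118, 0.993, 0.0], [0.993, -0.118, -0.0], [-0.0, 0.0, -1.0]]
ft_force: [-0.0, 0.5, -3.6]
grip_width: 0.056
grasp_force: 84.9
[ 4.29804742e-01 -3.93101937e-01  1.97554298e-01  2.63052087e-03
  1.22550000e+04]
0.24257014919786246
pos [ 0.377  -0.3835  0.2118] yaw -6.8 tool units [27.14 -0.92  0.49] roll units -0.02 j6 -0.76 w 0.055 gf 84.9
```

View pics/w4.png

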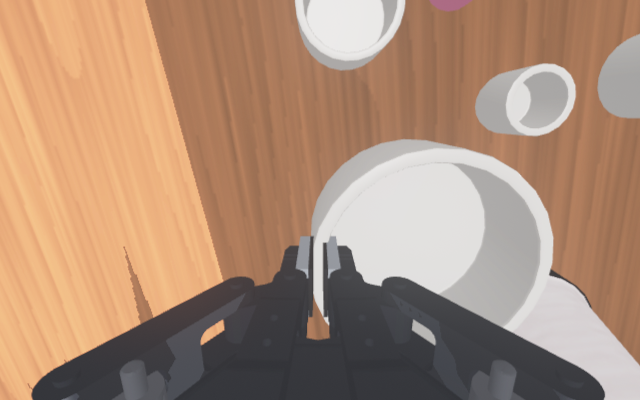

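bowl_b is held level. The carry is along +y over the low items.

```bash
python3 -m handwheel '[{"tx":0.5,"ty":-0.03,"tz":0,"roll":0,"grip":1},{"tx":1,"ty":-0.03,"tz":0,"roll":0,"grip":1},{"tx":1,"ty":-0.03,"tz":0,"roll":0,"grip":1},{"tx":1,"ty":-0.03,"tz":0,"roll":0,"grip":1},{"tx":1,"ty":-0.03,"tz":0,"roll":0,"grip":1},{"tx":1,"ty":-0.03,"tz":0,"roll":0,"grip":1},{"tx":1,"ty":-0.03,"tz":0,"roll":0,"grip":1},{"tx":1,"ty":-0.03,"tz":0,"roll":0,"grip":1},{"tx":1,"ty":-0.03,"tz":0,"roll":0,"grip":1},{"tx":1,"ty":-0.03,"tz":0,"roll":0,"grip":1},{"tx":1,"ty":-0.03,"tz":0,"roll":0,"grip":1},{"tx":1,"ty":-0.03,"tz":0,"roll":0,"grip":1}]' ; python3 -m handwheel '[{"tx":1,"ty":-0.03,"tz":0,"roll":0,"grip":1},{"tx":1,"ty":-0.03,"tz":0,"roll":0,"grip":1},{"tx":1,"ty":-0.03,"tz":0,"roll":0,"grip":1},{"tx":1,"ty":-0.03,"tz":0,"roll":0,"grip":1},{"tx":1,"ty":-0.03,"tz":0,"roll":0,"grip":1},{"tx":1,"ty":-0.03,"tz":0,"roll":0,"grip":1},{"tx":1,"ty":-0.03,"tz":0,"roll":0,"grip":1},{"tx":1,"ty":-0.03,"tz":0,"roll":0,"grip":1},{"tx":1,"ty":-0.03,"tz":0,"roll":0,"grip":1},{"tx":1,"ty":-0.03,"tz":0,"roll":0,"grip":1},{"tx":1,"ty":-0.03,"tz":0,"roll":0,"grip":1},{"tx":1,"ty":-0.03,"tz":0,"roll":0,"grip":1}]' >/dev/null;  python3 -m handwheel '[{"tx":1,"ty":-0.1,"tz":0,"roll":0,"grip":1},{"tx":1,"ty":-0.1,"tz":0,"roll":0,"grip":1},{"tx":0.6,"ty":0,"tz":0,"roll":0,"grip":1},{"tx":0,"ty":0,"tz":0,"roll":0,"grip":1},{"tx":0,"ty":0,"tz":0,"roll":0,"grip":1}]' >/dev/null; python3 - <<'E'
from h import *
to(.4344,.2930,.1000,-.1153)
for n in ('scene','side'):
    s,im,d,c=snap(n,n+'2.png'); W=world(s,d,c)
    print(circ(W,.4905,.2864,.06,.197,True,tol=.012),circ(W,.4905,.2864,.078,.072,True))
E
```

```text
t: 27.7
position: [0.4016, -0.0956, 0.2116]
eef_rot: [[0.118, 0.993, -0.002], [0.993, -0.118, 0.001], [0.001, -0.002, -1.0]]
ft_force: [0.3, -0.9, -2.2]
grip_width: 0.053
grasp_force: 85.1
pos [0.4313 0.2663 0.212 ] yaw -6.8 tool units [1.08 0.   4.48] roll units -0.02 j6 0.58 w 0.054 gf 85.1
[4.89934786e-01 2.56759296e-01 1.95835123e-01 2.53943666e-03
 4.24000000e+02] [4.92130214e-01 2.88165718e-01 7.10848154e-02 1.98829979e-03
 3.04000000e+02]
[4.84093076e-01 2.52161336e-01 1.95399418e-01 3.15205188e-03
 3.32000000e+02] [4.88608793e-01 2.84837568e-01 7.07310873e-02 1.95674057e-03
 2.76000000e+02]
```

```bash
python3 -m handwheel '[{"tx":0.9,"ty":0,"tz":0,"roll":0,"grip":1},{"tx":0.28,"ty":0,"tz":0,"roll":0,"grip":1},{"tx":0,"ty":0,"tz":1,"roll":0,"grip":1},{"tx":0,"ty":0,"tz":1,"roll":0,"grip":1},{"tx":0,"ty":0,"tz":0.6,"roll":0,"grip":1},{"tx":0,"ty":0,"tz":0,"roll":0,"grip":1},{"tx":0,"ty":0,"tz":0,"roll":0,"grip":1}]'; python3 - <<'E'
from h import *
to(.4344,.2930,.1000,-.1153)
for n in ('scene','side'):
    s,im,d,c=snap(n,n+'2.png'); W=world(s,d,c)
    print(circ(W,.4905,.2864,.06,s['position'][2]-.0137,True,tol=.006),circ(W,.4905,.2864,.078,.072,True))
E
```

```text
t: 30.2
position: [0.4356, 0.2956, 0.148]
eef_rot: [[0.119, 0.993, 0.0], [0.993, -0.119, -0.0], [-0.0, 0.0, -1.0]]
ft_force: [0.4, -0.2, -1.9]
grip_width: 0.054
grasp_force: 88.0
pos [0.4356 0.2956 0.148 ] yaw -6.8 tool units [-0.11 -0.03  1.92] roll units -0.03 j6 0.63 w 0.054 gf 88.0
[4.93251845e-01 2.85402965e-01 1.33115501e-01 2.45898022e-03
 3.30000000e+02] [4.91226441e-01 2.88293285e-01 7.10947894e-02 3.09947538e-03
 2.99000000e+02]
[4.88963100e-01 2.81925788e-01 1.33355936e-01 3.09398285e-03
 2.97000000e+02] [4.89205033e-01 2.86092938e-01 7.10427929e-02 4.01077908e-03
 3.07000000e+02]
```

```bash
python3 -m handwheel '[{"tx":0,"ty":0,"tz":0.8,"roll":0,"grip":1},{"tx":0,"ty":0,"tz":0.6,"roll":0,"grip":1},{"tx":0,"ty":0,"tz":0.3,"roll":0,"grip":1},{"tx":0,"ty":0,"tz":0.15,"roll":0,"grip":1},{"tx":0,"ty":0,"tz":0,"roll":0,"grip":1},{"tx":0,"ty":0,"tz":0,"roll":0,"grip":1}]'
```

```text
t: 30.9
position: [0.4357, 0.2961, 0.102]
eef_rot: [[0.118, 0.993, 0.001], [0.993, -0.118, 0.001], [0.001, 0.001, -1.0]]
ft_force: [-0.1, -0.6, -2.2]
grip_width: 0.054
grasp_force: 88.0
```

```bash
python3 -m handwheel '[{"tx":0,"ty":0,"tz":0.08,"roll":0,"grip":1},{"tx":0,"ty":0,"tz":0,"roll":0,"grip":1},{"tx":0,"ty":0,"tz":0,"roll":0,"grip":0.75},{"tx":0,"ty":0,"tz":0,"roll":0,"grip":0.6},{"tx":0,"ty":0,"tz":0,"roll":0,"grip":0.4},{"tx":0,"ty":0,"tz":-0.3,"roll":0,"grip":0.3},{"tx":0,"ty":0,"tz":-1,"roll":0,"grip":0.2},{"tx":0,"ty":0,"tz":-1,"roll":0,"grip":0},{"tx":0,"ty":0,"tz":-1,"roll":0,"grip":0},{"tx":0,"ty":0,"tz":-1,"roll":0,"grip":0},{"tx":0,"ty":0,"tz":0,"roll":0,"grip":0}]'; python3 - <<'E'
from h import *
B={'A':(.49,.29,.078,.072),'B':(.49,.286,.06,.085),'C':(.42,-.232,.044,.062),'D':(.58,-.325,.03,.061)}
for n in ['scene','side']:
    s,im,d,c=snap(n,n+'3.png'); W=world(s,d,c); print(n)
    for k,(x,y,r,h) in B.items(): print(k,np.round(circ(W,x,y,r,h,True),4))
to(.3815,-.2260,.2,-.1153)
E
```

```text
t: 32.0
position: [0.4366, 0.2967, 0.2105]
eef_rot: [[0.118, 0.993, 0.005], [0.993, -0.118, 0.003], [0.003, 0.005, -1.0]]
ft_force: [0.1, 0.4, -0.3]
grip_width: 0.503
grasp_force: 0.0
scene
A [4.919e-01 2.885e-01 7.130e-02 7.800e-03 5.870e+02]
B [4.918e-01 2.866e-01 8.410e-02 2.000e-03 3.150e+02]
C [ 4.238e-01 -2.286e-01  6.060e-02  2.100e-03  1.480e+02]
D [ 5.793e-01 -3.224e-01  5.980e-02  2.100e-03  1.080e+02]
side
A [4.888e-01 2.856e-01 7.120e-02 1.000e-02 5.970e+02]
B [4.877e-01 2.831e-01 8.350e-02 2.000e-03 2.940e+02]
C [ 4.194e-01 -2.327e-01  6.090e-02  1.800e-03  4.560e+02]
D [ 5.751e-01 -3.262e-01  5.950e-02  1.900e-03  2.810e+02]
pos [0.4353 0.2959 0.2073] yaw -6.8 tool units [-20.99   0.33   0.28] roll units -0.02 j6 0.63 w 0.498 gf 0.0
```

bowl_b is nested with its rim at 0.084 and 2 mm off centre. Now bowl_c.

```bash
python3 -m handwheel '[{"tx":-1,"ty":0.02,"tz":0,"roll":0,"grip":0},{"tx":-1,"ty":0.02,"tz":0,"roll":0,"grip":0},{"tx":-1,"ty":0.02,"tz":0,"roll":0,"grip":0},{"tx":-1,"ty":0.02,"tz":0,"roll":0,"grip":0},{"tx":-1,"ty":0.02,"tz":0,"roll":0,"grip":0},{"tx":-1,"ty":0.02,"tz":0,"roll":0,"grip":0},{"tx":-1,"ty":0.02,"tz":0,"roll":0,"grip":0},{"tx":-1,"ty":0.02,"tz":0,"roll":0,"grip":0},{"tx":-1,"ty":0.02,"tz":0,"roll":0,"grip":0},{"tx":-1,"ty":0.02,"tz":0,"roll":0,"grip":0},{"tx":-1,"ty":0.02,"tz":0,"roll":0,"grip":0},{"tx":-1,"ty":0.02,"tz":0,"roll":0,"grip":0}]' >/dev/null; python3 -m handwheel '[{"tx":-1,"ty":0,"tz":0,"roll":0,"grip":0},{"tx":-1,"ty":0,"tz":0,"roll":0,"grip":0},{"tx":-1,"ty":0,"tz":0,"roll":0,"grip":0},{"tx":-1,"ty":0,"tz":0,"roll":0,"grip":0},{"tx":-1,"ty":0,"tz":0,"roll":0,"grip":0},{"tx":-1,"ty":0,"tz":0,"roll":0,"grip":0},{"tx":-1,"ty":0,"tz":0,"roll":0,"grip":0},{"tx":-1,"ty":0,"tz":0,"roll":0,"grip":0},{"tx":-1,"ty":0,"tz":0,"roll":0,"grip":0},{"tx":0,"ty":0,"tz":0,"roll":0,"grip":0},{"tx":0,"ty":0,"tz":0,"roll":0,"grip":0}]' >/dev/null; python3 - <<'E'
from h import *
s,im,d,c=snap('wrist'); W=world(s,d,c)
q=circ(W,.4217,-.2307,.044,.062,True); print(q)
to(q[0]-.0405*.993,q[1]+.0405*.118,.072,-.1153)
E
```

```text
[ 4.20860006e-01 -2.29579198e-01  6.10779830e-02  1.83889558e-03
  2.21800000e+03]
pos [ 0.3788 -0.2254  0.2062] yaw -6.8 tool units [0.03 0.08 5.37] roll units -0.03 j6 -0.52 w 0.503 gf 0.0
```

```bash
python3 -m handwheel '[{"tx":0.03,"ty":0.08,"tz":1,"roll":0,"grip":0},{"tx":0,"ty":0,"tz":1,"roll":0,"grip":0},{"tx":0,"ty":0,"tz":1,"roll":0,"grip":0},{"tx":0,"ty":0,"tz":1,"roll":0,"grip":0},{"tx":0,"ty":0,"tz":0.8,"roll":0,"grip":0},{"tx":0,"ty":0,"tz":0.5,"roll":0,"grip":0},{"tx":0,"ty":0,"tz":0,"roll":0,"grip":0}]';python3 -m handwheel '[{"tx":0,"ty":0,"tz":0,"roll":0,"grip":1},{"tx":0,"ty":0,"tz":0,"roll":0,"grip":1},{"tx":0,"ty":0,"tz":0,"roll":0,"grip":1},{"tx":0,"ty":0,"tz":0,"roll":0,"grip":1},{"tx":0,"ty":0,"tz":0,"roll":0,"grip":1}]' 90; python3 -m handwheel '[{"tx":0,"ty":0,"tz":-0.5,"roll":0,"grip":1},{"tx":0,"ty":0,"tz":-1,"roll":0,"grip":1},{"tx":0,"ty":0,"tz":-1,"roll":0,"grip":1},{"tx":0,"ty":0,"tz":-1,"roll":0,"grip":1},{"tx":0,"ty":0,"tz":-1,"roll":0,"grip":1},{"tx":0,"ty":0,"tz":-1,"roll":0,"grip":1},{"tx":0,"ty":0,"tz":-0.2,"roll":0,"grip":1},{"tx":0,"ty":0,"tz":0,"roll":0,"grip":1}]'
python3 -c "
from h import *
to(.4897-.0402,.2849+.0048,.213,-.1153)"
```

```text
t: 35.15
position: [0.3805, -0.2241, 0.073]
eef_rot: [[0.117, 0.993, -0.003], [0.993, -0.117, 0.002], [0.002, -0.003, -1.0]]
ft_force: [-0.0, 0.4, 0.8]
grip_width: 0.499
grasp_force: 0.0
t: 35.65
position: [0.3817, -0.2257, 0.0753]
eef_rot: [[0.118, 0.993, 0.001], [0.993, -0.118, -0.001], [-0.001, 0.002, -1.0]]
ft_force: [-0.1, 1.7, 6.1]
grip_width: 0.059
grasp_force: 84.0
t: 36.45
position: [0.3812, -0.2256, 0.2171]
eef_rot: [[0.118, 0.993, 0.001], [0.993, -0.118, -0.001], [-0.001, 0.001, -1.0]]
ft_force: [0.7, -0.2, -2.0]
grip_width: 0.063
grasp_force: 83.9
pos [ 0.3812 -0.2256  0.2171] yaw -6.8 tool units [20.79  0.27  0.15] roll units -0.02 j6 -0.52 w 0.063 gf 83.9
```

```bash
python3 -m handwheel '[{"tx":0.5,"ty":0,"tz":0,"roll":0,"grip":1},{"tx":1,"ty":0.02,"tz":0,"roll":0,"grip":1},{"tx":1,"ty":0.02,"tz":0,"roll":0,"grip":1},{"tx":1,"ty":0.02,"tz":0,"roll":0,"grip":1},{"tx":1,"ty":0.02,"tz":0,"roll":0,"grip":1},{"tx":1,"ty":0.02,"tz":0,"roll":0,"grip":1},{"tx":1,"ty":0.02,"tz":0,"roll":0,"grip":1},{"tx":1,"ty":0.02,"tz":0,"roll":0,"grip":1},{"tx":1,"ty":0.02,"tz":0,"roll":0,"grip":1},{"tx":1,"ty":0.02,"tz":0,"roll":0,"grip":1},{"tx":1,"ty":0.02,"tz":0,"roll":0,"grip":1},{"tx":1,"ty":0.02,"tz":0,"roll":0,"grip":1}]' >/dev/null; python3 -m handwheel '[{"tx":1,"ty":0,"tz":0,"roll":0,"grip":1},{"tx":1,"ty":0,"tz":0,"roll":0,"grip":1},{"tx":1,"ty":0,"tz":0,"roll":0,"grip":1},{"tx":1,"ty":0,"tz":0,"roll":0,"grip":1},{"tx":1,"ty":0,"tz":0,"roll":0,"grip":1},{"tx":1,"ty":0,"tz":0,"roll":0,"grip":1},{"tx":1,"ty":0,"tz":0,"roll":0,"grip":1},{"tx":1,"ty":0,"tz":0,"roll":0,"grip":1},{"tx":0.8,"ty":0,"tz":0,"roll":0,"grip":1},{"tx":0.5,"ty":0,"tz":0,"roll":0,"grip":1},{"tx":0,"ty":0,"tz":0,"roll":0,"grip":1},{"tx":0,"ty":0,"tz":0,"roll":0,"grip":1}]' >/dev/null; python3 -m handwheel '[{"tx":0,"ty":0,"tz":1,"roll":0,"grip":1},{"tx":0,"ty":0,"tz":0.5,"roll":0,"grip":1},{"tx":0,"ty":0,"tz":0,"roll":0,"grip":1}]' >/dev/null; python3 - <<'E'
from h import *
to(.4495,.2897,.1113,-.1153)
for n in ('scene','side'):
    s,im,d,c=snap(n); W=world(s,d,c)
    print(circ(W,.4905,.2864,.044,s['position'][2]-.0133,True,tol=.006),circ(W,.4905,.2864,.06,.085,True))
E
```

```text
pos [0.4473 0.289  0.1776] yaw -6.8 tool units [0.04 0.09 2.65] roll units -0.03 j6 0.61 w 0.061 gf 84.0
[4.89815101e-01 2.84638150e-01 1.63308318e-01 2.75563431e-03
 2.45000000e+02] [4.91731947e-01 2.86548249e-01 8.41578068e-02 2.04974524e-03
 2.12000000e+02]
[4.85397912e-01 2.81525672e-01 1.64001686e-01 3.37635821e-03
 2.32000000e+02] [4.87514082e-01 2.82881447e-01 8.36183473e-02 1.87908097e-03
 2.08000000e+02]
```

```bash
python3 -m handwheel '[{"tx":0.05,"ty":0.09,"tz":0.8,"roll":0,"grip":1},{"tx":0,"ty":0,"tz":0.8,"roll":0,"grip":1},{"tx":0,"ty":0,"tz":0.6,"roll":0,"grip":1},{"tx":0,"ty":0,"tz":0.3,"roll":0,"grip":1},{"tx":0,"ty":0,"tz":0.08,"roll":0,"grip":1},{"tx":0,"ty":0,"tz":0,"roll":0,"grip":1},{"tx":0,"ty":0,"tz":0,"roll":0,"grip":1}]'
```

```text
t: 39.95
position: [0.451, 0.2913, 0.1157]
eef_rot: [[0.118, 0.993, 0.001], [0.993, -0.118, 0.001], [0.001, 0.001, -1.0]]
ft_force: [-0.5, -0.1, -1.5]
grip_width: 0.055
grasp_force: 84.0
```

```bash
python3 -m handwheel '[{"tx":0,"ty":0,"tz":0.12,"roll":0,"grip":1},{"tx":0,"ty":0,"tz":0,"roll":0,"grip":1},{"tx":0,"ty":0,"tz":0,"roll":0,"grip":0.75},{"tx":0,"ty":0,"tz":0,"roll":0,"grip":0.6},{"tx":0,"ty":0,"tz":0,"roll":0,"grip":0.4},{"tx":0,"ty":0,"tz":-0.3,"roll":0,"grip":0.3},{"tx":0,"ty":0,"tz":-1,"roll":0,"grip":0.2},{"tx":0,"ty":0,"tz":-1,"roll":0,"grip":0.2},{"tx":0,"ty":0,"tz":-1,"roll":0,"grip":0.2},{"tx":0,"ty":0,"tz":-1,"roll":0,"grip":0.2},{"tx":0,"ty":0,"tz":0,"roll":0,"grip":0.2}]'; python3 - <<'E'
from h import *
B={'A':(.49,.29,.078,.072),'B':(.49,.286,.06,.085),'C':(.49,.285,.044,.098),'D':(.58,-.325,.03,.061)}
for n in ['scene','side']:
    s,im,d,c=snap(n,n+'4.png'); W=world(s,d,c); print(n)
    for k,(x,y,r,h) in B.items():
        q=circ(W,x,y,r,h,True); print(k,None if q is None else np.round(q,4))
to(.577-.0263,-.3243+.0031,.213,-.1153)
E
```

```text
t: 41.05
position: [0.4518, 0.2918, 0.223]
eef_rot: [[0.118, 0.993, 0.005], [0.993, -0.118, 0.003], [0.003, 0.005, -1.0]]
ft_force: [0.7, -0.4, -0.9]
grip_width: 0.396
grasp_force: 0.0
scene
A [4.904e-01 2.885e-01 7.150e-02 1.160e-02 6.220e+02]
B [4.912e-01 2.863e-01 8.440e-02 7.000e-03 4.370e+02]
C [4.925e-01 2.874e-01 9.720e-02 1.900e-03 2.240e+02]
D [ 5.793e-01 -3.224e-01  5.930e-02  2.200e-03  1.070e+02]
side
A [4.896e-01 2.869e-01 7.130e-02 1.250e-02 5.870e+02]
B [4.882e-01 2.833e-01 8.420e-02 8.800e-03 4.150e+02]
C [4.881e-01 2.829e-01 9.650e-02 2.000e-03 2.210e+02]
D [ 5.751e-01 -3.261e-01  5.970e-02  1.900e-03  2.840e+02]
pos [0.4506 0.2911 0.2197] yaw -6.8 tool units [-23.85   6.87   0.26] roll units -0.02 j6 0.61 w 0.401 gf 0.0
```

bowl_c is nested with its rim at 0.097 and centred. Now bowl_d.

```bash
python3 -m handwheel '[{"tx":-1,"ty":0.29,"tz":0,"roll":0,"grip":0.2},{"tx":-1,"ty":0.29,"tz":0,"roll":0,"grip":0.2},{"tx":-1,"ty":0.29,"tz":0,"roll":0,"grip":0.2},{"tx":-1,"ty":0.29,"tz":0,"roll":0,"grip":0.2},{"tx":-1,"ty":0.29,"tz":0,"roll":0,"grip":0.2},{"tx":-1,"ty":0.29,"tz":0,"roll":0,"grip":0.2},{"tx":-1,"ty":0.29,"tz":0,"roll":0,"grip":0.2},{"tx":-1,"ty":0.29,"tz":0,"roll":0,"grip":0.2},{"tx":-1,"ty":0.29,"tz":0,"roll":0,"grip":0.2},{"tx":-1,"ty":0.29,"tz":0,"roll":0,"grip":0.2},{"tx":-1,"ty":0.29,"tz":0,"roll":0,"grip":0.2},{"tx":-1,"ty":0.29,"tz":0,"roll":0,"grip":0.2}]' >/dev/null; python3 -m handwheel '[{"tx":-1,"ty":0.29,"tz":0,"roll":0,"grip":0.2},{"tx":-1,"ty":0.29,"tz":0,"roll":0,"grip":0.2},{"tx":-1,"ty":0.29,"tz":0,"roll":0,"grip":0.2},{"tx":-1,"ty":0.29,"tz":0,"roll":0,"grip":0.2},{"tx":-1,"ty":0.29,"tz":0,"roll":0,"grip":0.2},{"tx":-1,"ty":0.29,"tz":0,"roll":0,"grip":0.2},{"tx":-1,"ty":0.29,"tz":0,"roll":0,"grip":0.2},{"tx":-1,"ty":0.29,"tz":0,"roll":0,"grip":0.2},{"tx":-1,"ty":0.29,"tz":0,"roll":0,"grip":0.2},{"tx":-1,"ty":0.29,"tz":0,"roll":0,"grip":0.2},{"tx":-1,"ty":0.29,"tz":0,"roll":0,"grip":0.2},{"tx":0,"ty":0,"tz":0,"roll":0,"grip":0.2}]' >/dev/null; python3 - <<'E'
from h import *
s,im,d,c=snap('wrist','w5.png'); W=world(s,d,c)
q=circ(W,.577,-.3243,.03,.061,True); print(q)
q2=circ(world(*(lambda a:(a[0],a[2],a[3]))(snap('side'))),.577,-.3243,.03,.061,True); print(q2)
to(q[0]-.0265*.993,q[1]+.0265*.118,.072,-.1153)
E
```

```text
[ 5.76915609e-01 -3.23321214e-01  6.00830604e-02  1.78773364e-03
  1.25800000e+03]
[ 5.75088072e-01 -3.26195773e-01  5.97262004e-02  1.83618781e-03
  2.87000000e+02]
pos [ 0.5476 -0.2994  0.218 ] yaw -6.8 tool units [-0.82  0.23  5.84] roll units -0.03 j6 -0.46 w 0.401 gf 0.0
```

```bash
python3 -m handwheel '[{"tx":-0.83,"ty":0.22,"tz":0,"roll":0,"grip":0.2},{"tx":0,"ty":0,"tz":1,"roll":0,"grip":0.2},{"tx":0,"ty":0,"tz":1,"roll":0,"grip":0.2},{"tx":0,"ty":0,"tz":1,"roll":0,"grip":0.2},{"tx":0,"ty":0,"tz":1,"roll":0,"grip":0.2},{"tx":0,"ty":0,"tz":0,"roll":0,"grip":0.2}]' >/dev/null; python3 -c "
from h import *
to(.5506,-.3205,.072,-.1153)"
```

```text
pos [ 0.5495 -0.3187  0.1158] yaw -6.8 tool units [-0.07  0.06  1.75] roll units -0.02 j6 -0.48 w 0.402 gf 0.0
```

```bash
python3 -m handwheel '[{"tx":-0.04,"ty":0.04,"tz":0.8,"roll":0,"grip":0.2},{"tx":0,"ty":0,"tz":0.6,"roll":0,"grip":0.2},{"tx":0,"ty":0,"tz":0.3,"roll":0,"grip":0.2},{"tx":0,"ty":0,"tz":0,"roll":0,"grip":0.2}]';python3 -m handwheel '[{"tx":0,"ty":0,"tz":0,"roll":0,"grip":1},{"tx":0,"ty":0,"tz":0,"roll":0,"grip":1},{"tx":0,"ty":0,"tz":0,"roll":0,"grip":1},{"tx":0,"ty":0,"tz":0,"roll":0,"grip":1},{"tx":0,"ty":0,"tz":0,"roll":0,"grip":1}]' 80; python3 -m handwheel '[{"tx":0,"ty":0,"tz":-0.5,"roll":0,"grip":1},{"tx":0,"ty":0,"tz":-1,"roll":0,"grip":1},{"tx":0,"ty":0,"tz":-1,"roll":0,"grip":1},{"tx":0,"ty":0,"tz":-1,"roll":0,"grip":1},{"tx":0,"ty":0,"tz":-1,"roll":0,"grip":1},{"tx":0,"ty":0,"tz":-1,"roll":0,"grip":1},{"tx":0,"ty":0,"tz":-1,"roll":0,"grip":1},{"tx":0,"ty":0,"tz":0,"roll":0,"grip":1}]'
python3 -c "
from h import *
to(.4903-.0263,.2852+.0031,.225,-.1153)"
```

```text
t: 44.65
position: [0.5516, -0.3215, 0.0762]
eef_rot: [[0.118, 0.993, -0.001], [0.993, -0.118, 0.001], [0.001, -0.001, -1.0]]
ft_force: [-0.4, -0.1, 0.9]
grip_width: 0.399
grasp_force: 0.0
t: 45.15
position: [0.5524, -0.3223, 0.0778]
eef_rot: [[0.118, 0.993, 0.001], [0.993, -0.118, -0.001], [-0.001, 0.001, -1.0]]
ft_force: [-1.0, -0.0, 5.2]
grip_width: 0.063
grasp_force: 75.3
t: 45.95
position: [0.553, -0.3226, 0.2436]
eef_rot: [[0.118, 0.993, 0.005], [0.993, -0.118, -0.004], [-0.003, 0.006, -1.0]]
ft_force: [0.6, -0.2, -0.7]
grip_width: 0.062
grasp_force: 75.0
pos [ 0.553  -0.3226  0.2436] yaw -6.8 tool units [23.85 -6.43  0.64] roll units -0.02 j6 -0.48 w 0.062 gf 75.0
```

```bash
python3 -m handwheel '[{"tx":0.5,"ty":-0.13,"tz":0,"roll":0,"grip":1},{"tx":1,"ty":-0.27,"tz":0,"roll":0,"grip":1},{"tx":1,"ty":-0.27,"tz":0,"roll":0,"grip":1},{"tx":1,"ty":-0.27,"tz":0,"roll":0,"grip":1},{"tx":1,"ty":-0.27,"tz":0,"roll":0,"grip":1},{"tx":1,"ty":-0.27,"tz":0,"roll":0,"grip":1},{"tx":1,"ty":-0.27,"tz":0,"roll":0,"grip":1},{"tx":1,"ty":-0.27,"tz":0,"roll":0,"grip":1},{"tx":1,"ty":-0.27,"tz":0,"roll":0,"grip":1},{"tx":1,"ty":-0.27,"tz":0,"roll":0,"grip":1},{"tx":1,"ty":-0.27,"tz":0,"roll":0,"grip":1},{"tx":1,"ty":-0.27,"tz":0,"roll":0,"grip":1}]' >/dev/null; python3 -m handwheel '[{"tx":1,"ty":-0.27,"tz":0,"roll":0,"grip":1},{"tx":1,"ty":-0.27,"tz":0,"roll":0,"grip":1},{"tx":1,"ty":-0.27,"tz":0,"roll":0,"grip":1},{"tx":1,"ty":-0.27,"tz":0,"roll":0,"grip":1},{"tx":1,"ty":-0.27,"tz":0,"roll":0,"grip":1},{"tx":1,"ty":-0.27,"tz":0,"roll":0,"grip":1},{"tx":1,"ty":-0.27,"tz":0,"roll":0,"grip":1},{"tx":1,"ty":-0.27,"tz":0,"roll":0,"grip":1},{"tx":1,"ty":-0.27,"tz":0,"roll":0,"grip":1},{"tx":1,"ty":-0.27,"tz":0,"roll":0,"grip":1},{"tx":1,"ty":-0.27,"tz":0,"roll":0,"grip":1},{"tx":0.9,"ty":-0.2,"tz":0,"roll":0,"grip":1}]' >/dev/null; python3 -m handwheel '[{"tx":0,"ty":0,"tz":0,"roll":0,"grip":1},{"tx":0,"ty":0,"tz":1,"roll":0,"grip":1},{"tx":0,"ty":0,"tz":0.9,"roll":0,"grip":1},{"tx":0,"ty":0,"tz":0,"roll":0,"grip":1}]' >/dev/null; python3 - <<'E'
from h import *
to(.464,.2883,.1278,-.1153)
for n in ('scene','side'):
    s,im,d,c=snap(n,n+'5.png'); W=world(s,d,c)
    print(circ(W,.4905,.2864,.03,s['position'][2]-.0168,True,tol=.006),circ(W,.4905,.2864,.044,.097,True))
E
```

```text
pos [0.4634 0.2762 0.1885] yaw -6.8 tool units [ 0.49 -0.02  2.43] roll units -0.02 j6 0.57 w 0.06 gf 75.1
[4.91884340e-01 2.74375496e-01 1.70441796e-01 2.76478040e-03
 1.58000000e+02] [4.92166826e-01 2.87109828e-01 9.67122966e-02 1.89863465e-03
 1.73000000e+02]
[4.87403960e-01 2.71334725e-01 1.72447994e-01 3.15871229e-03
 1.48000000e+02] [4.88183502e-01 2.83441625e-01 9.65061686e-02 1.83317415e-03
 1.66000000e+02]
```

```bash
python3 -m handwheel '[{"tx":0.45,"ty":0,"tz":0,"roll":0,"grip":1},{"tx":0,"ty":0,"tz":0.8,"roll":0,"grip":1},{"tx":0,"ty":0,"tz":0.8,"roll":0,"grip":1},{"tx":0,"ty":0,"tz":0.4,"roll":0,"grip":1},{"tx":0,"ty":0,"tz":0.3,"roll":0,"grip":1},{"tx":0,"ty":0,"tz":0,"roll":0,"grip":1},{"tx":0,"ty":0,"tz":0,"roll":0,"grip":1}]'; python3 - <<'E'
from h import *
to(.464,.2883,.1278,-.1153)
for n in ('scene','side'):
    s,im,d,c=snap(n); W=world(s,d,c)
    print(circ(W,.4905,.2864,.03,s['position'][2]-.0168,True,tol=.006))
E
```

```text
t: 49.55
position: [0.4673, 0.2889, 0.135]
eef_rot: [[0.118, 0.993, 0.001], [0.993, -0.118, 0.0], [0.001, 0.001, -1.0]]
ft_force: [0.6, 0.3, -0.6]
grip_width: 0.063
grasp_force: 75.1
pos [0.4673 0.2889 0.135 ] yaw -6.8 tool units [-0.04 -0.13  0.29] roll units -0.02 j6 0.59 w 0.063 gf 75.1
[4.96076209e-01 2.87257671e-01 1.17523334e-01 2.67986736e-03
 1.54000000e+02]
[4.90864743e-01 2.82970958e-01 1.17311081e-01 3.37879070e-03
 1.45000000e+02]
```

```bash
python3 -m handwheel '[{"tx":0,"ty":-0.12,"tz":0.1,"roll":0,"grip":1},{"tx":0,"ty":0,"tz":0.1,"roll":0,"grip":1},{"tx":0,"ty":0,"tz":0.06,"roll":0,"grip":1},{"tx":0,"ty":0,"tz":0,"roll":0,"grip":1},{"tx":0,"ty":0,"tz":0,"roll":0,"grip":1}]';  python3 -m handwheel '[{"tx":0,"ty":0,"tz":0,"roll":0,"grip":0.75},{"tx":0,"ty":0,"tz":0,"roll":0,"grip":0.6},{"tx":0,"ty":0,"tz":0,"roll":0,"grip":0.4},{"tx":0,"ty":0,"tz":-0.3,"roll":0,"grip":0.3},{"tx":0,"ty":0,"tz":-1,"roll":0,"grip":0.2},{"tx":0,"ty":0,"tz":-1,"roll":0,"grip":0.2},{"tx":0,"ty":0,"tz":-1,"roll":0,"grip":0.2},{"tx":0,"ty":0,"tz":-1,"roll":0,"grip":0.2},{"tx":0,"ty":0,"tz":-1,"roll":0,"grip":0.2},{"tx":0,"ty":0,"tz":0,"roll":0,"grip":0.2}]'; python3 - <<'E'
from h import *
B={'A':(.49,.287,.078,.072),'B':(.49,.286,.06,.085),'C':(.49,.285,.044,.098),'D':(.49,.285,.03,.111)}
for n in ['scene','side']:
    s,im,d,c=snap(n,n+'6.png'); W=world(s,d,c); print(n)
    for k,(x,y,r,h) in B.items():
        q=circ(W,x,y,r,h,True); print(k,None if q is None else np.round(q,4))
    for k,(x,y,h) in {'a':(.659,.084,.126),'b':(.651,.011,.11),'c':(.642,-.062,.094),'d':(.634,-.135,.078)}.items(): print(k,np.round(circ(W,x,y,.026,h,search=.045),4))
E
```

```text
t: 50.15
position: [0.464, 0.289, 0.1279]
eef_rot: [[0.118, 0.993, 0.0], [0.993, -0.118, 0.0], [0.0, 0.0, -1.0]]
ft_force: [-0.6, -0.1, 2.1]
grip_width: 0.061
grasp_force: 75.4
t: 51.15
position: [0.465, 0.2896, 0.2641]
eef_rot: [[0.118, 0.993, 0.005], [0.993, -0.118, 0.003], [0.003, 0.005, -1.0]]
ft_force: [0.0, 0.5, 0.2]
grip_width: 0.401
grasp_force: 0.0
scene
A [4.898e-01 2.885e-01 7.140e-02 1.120e-02 5.940e+02]
B [4.900e-01 2.865e-01 8.440e-02 8.900e-03 4.390e+02]
C [4.909e-01 2.871e-01 9.740e-02 6.200e-03 2.830e+02]
D [4.918e-01 2.876e-01 1.103e-01 2.100e-03 1.550e+02]
a [6.608e-01 8.340e-02 6.618e-01 8.340e-02 1.255e-01 2.450e+02]
b [6.518e-01 1.270e-02 6.525e-01 1.360e-02 1.097e-01 2.220e+02]
c [ 6.428e-01 -5.980e-02  6.441e-01 -5.980e-02  9.330e-02  2.030e+02]
d [ 6.363e-01 -1.345e-01  6.378e-01 -1.329e-01  7.730e-02  1.890e+02]
side
A [4.908e-01 2.900e-01 7.130e-02 8.500e-03 5.010e+02]
B [4.889e-01 2.855e-01 8.400e-02 9.300e-03 3.860e+02]
C [4.888e-01 2.841e-01 9.700e-02 7.400e-03 2.890e+02]
D [4.876e-01 2.836e-01 1.096e-01 2.100e-03 1.440e+02]
a [6.582e-01 8.020e-02 6.565e-01 7.860e-02 1.252e-01 2.040e+02]
b [6.478e-01 1.900e-02 6.466e-01 8.500e-03 1.093e-01 2.280e+02]
c [ 6.397e-01 -6.310e-02  6.384e-01 -6.500e-02  9.330e-02  2.560e+02]
d [ 6.336e-01 -1.366e-01  6.321e-01 -1.378e-01  7.710e-02  2.840e+02]
```

View pics/scene6.png

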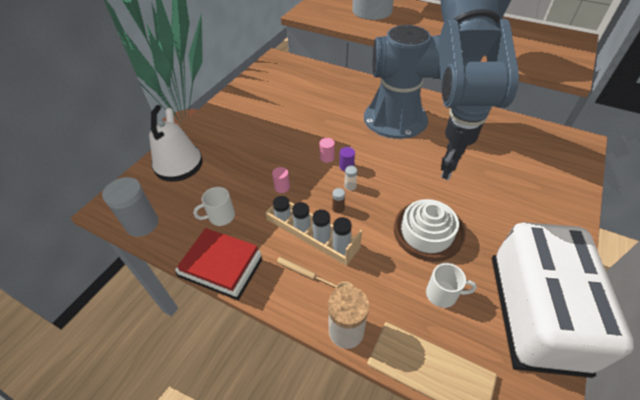

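The final view shows the bowls nested concentrically at (430,225), the four tins in falling height in the rack, and the bystanders unmoved. I'm handing in.

```bash
python3 -c "
from workcell import robot
print(robot.finish_job())"
```

```text
the job is handed in; nothing more can be done
None
```

The job is handed in at about 51 s; the hand-in returned no verdict. By camera, the bowls are nested in size order in the tray, all four tins stand in the rack tallest first from the tall end board, and the mugs, shakers and spoon look unmoved.

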